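# Make the slip strainer ready for the next batch

### The job

Make the slip strainer ready for the next batch: first shut its outlet tap, then lift the empty header canister off it by the handle and stand it upright on the round drip tray beside. Then lay the inserts that are out on the table into the strainer's bore one by one, each flat and fully home: the support ring first, on it the screens that are there from the finest to the coarsest, and the clamp ring last, on top; do not tip the canister over or shove the pinch pot, the stack of soap dishes or the glaze jar about.

Things in the scene. Friction and masses are not known exactly. Their poses are not given: they have to be found in the camera images.
- bore (a point): Centre of the floor of the strainer's bore. Strainer: round aluminium body fixed to the table, 118 mm across at the rim, bore open at the top, 94 mm wide, 52 mm deep, flat floor 50 mm above the table, mouth chamfered 2 mm over the last 4 mm. Axes are the strainer's, z up; the outlet pipe with the tap runs out to its -x (towards the robot) over a small white catch dish.
- tap (a joint): Angle of the tap lever about the upright axis through tap_pivot: 0 = shut (at its stop, lever across the outlet pipe, pointing to the strainer's +y), 1.57 = open (other stop, lever along the pipe, pointing to the strainer's -x). Moves stiffly (2.5 to 4 N at the knob) and stays where it is left.
- tap_knob (a point): Centre of the upright round black knob at the end of the tap lever, 50 mm from the tap's axis: 18 mm thick, 34 mm tall (17 mm above and below this point). The flat lever, 12 mm wide and 6 mm thick, joins it 14 mm below this point.
- tap_pivot (a point): Axis of the tap, at the height of tap_knob: on the outlet pipe, 100 mm from the strainer's axis.
- can_grip (a point): Centre of the wooden grip of the header canister's handle: a round level bar 16 mm thick, 62 mm long, along the canister's own y axis, on a rigid wire bail 49 mm above the rim of the open canister. Canister: white enamel, 106 mm across, 0.35 to 0.65 kg; it stands on the strainer's rim.
- can_foot (a point): Centre of the canister's underside, 132 mm straight below the grip's centre; z is its axis, up. The lowest 8 mm are a narrower round flat foot 84 mm across, which at the start hangs loosely in the mouth of the bore (lift straight up 10 mm or more to clear) and on which it stands when set down.
- tray_c (a point): Centre of the flat inner floor of the round white drip tray, 3 mm above the table; the floor is about 170 mm across inside a low rim 12 mm high.
- support_c (a point): Steel insert 90 mm across; along its own x axis a finger bar 10 mm thick, as high as the insert, runs right across its middle (free room 36 mm or more from the centre on both sides). Support ring: open, only a 4 mm wall and the bar; 14 mm high, the tallest. Lies flat on the table. The point is at its centre, half-way up; z up.
- fine_c (a point): Steel insert 90 mm across; along its own x axis a finger bar 10 mm thick, as high as the insert, runs right across its middle (free room 36 mm or more from the centre on both sides). Fine screen: a great many tiny holes; 10 mm high, wall 4 mm, on top of a 2 mm floor (8 mm of bar free above it). Lies flat on the table. The point is at its centre, half-way up; z up.
- medium_c (a point): Steel insert 90 mm across; along its own x axis a finger bar 10 mm thick, as high as the insert, runs right across its middle (free room 36 mm or more from the centre on both sides). Medium screen: some thirty 7 mm holes; 10 mm high, wall 4 mm, on top of a 2 mm floor (8 mm of bar free above it). Lies flat on the table. The point is at its centre, half-way up; z up.
- coarse_c (a point): Steel insert 90 mm across; along its own x axis a finger bar 10 mm thick, as high as the insert, runs right across its middle (free room 36 mm or more from the centre on both sides). Coarse screen: six large 16 mm holes; 10 mm high, wall 4 mm, on top of a 2 mm floor (8 mm of bar free above it). Lies flat on the table. The point is at its centre, half-way up; z up.
- clamp_c (a point): Steel insert 90 mm across; along its own x axis a finger bar 10 mm thick, as high as the insert, runs right across its middle (free room 36 mm or more from the centre on both sides). Clamp ring: open, heavy wall 9 mm thick and the bar; 12 mm high. Lies flat on the table. The point is at its centre, half-way up; z up.
- pinch_pot: Bystander: unfired round pinch pot with a furrowed skin, 112 mm across, 69 mm high; origin under its centre.
- dishes: Bystander: stack of three white slotted soap dishes, 115 x 85 mm, 51 mm high; origin under its centre.
- glaze_jar: Bystander: small glaze jar with a black lid, 66 mm across, 85 mm high; origin under its centre.
Not all that is in view belongs to the job. What is shaped like the part that bears clamp_c but black or green is not meant.

How it is judged:
On the way, in this order (a step that is already met when the one before it is completed fails the run):
1. the outlet tap is shut (value of joint tap below 0.12 rad), for 0.2 s.
2. the header canister stands upright on the drip tray, let go (horizontal distance between can_foot and tray_c below 0.042 m and angle between can_foot's own z axis and vertical below 0.06 rad and z of can_foot in the frame of tray_c below 0.006 m and contact force between the fingers and can below 0.2 N), for 0.2 s.
3. the support ring lies home on the bore floor (horizontal distance between support_c and bore below 0.005 m and angle between support_c's own z axis and vertical below 0.06 rad and z of support_c in the frame of bore below 0.0095 m and contact force between the fingers and support below 0.2 N), for 0.2 s.
4. the fine screen lies flat in the bore on the support ring (horizontal distance between fine_c and bore below 0.005 m and angle between fine_c's own z axis and vertical below 0.06 rad and z of fine_c in the frame of bore below 0.022 m and contact force between the fingers and fine below 0.2 N and z of fine_c in the frame of support_c above 0.006 m), for 0.2 s.
5. the medium screen lies flat in the bore on what is below it (horizontal distance between medium_c and bore below 0.005 m and angle between medium_c's own z axis and vertical below 0.06 rad and z of medium_c in the frame of bore below 0.032 m and contact force between the fingers and medium below 0.2 N and z of medium_c in the frame of support_c above 0.006 m and z of medium_c in the frame of fine_c above 0.006 m), for 0.2 s.
6. the coarse screen lies flat in the bore on what is below it (horizontal distance between coarse_c and bore below 0.005 m and angle between coarse_c's own z axis and vertical below 0.06 rad and z of coarse_c in the frame of bore below 0.042 m and contact force between the fingers and coarse below 0.2 N and z of coarse_c in the frame of support_c above 0.006 m and z of coarse_c in the frame of fine_c above 0.006 m and z of coarse_c in the frame of medium_c above 0.006 m), for 0.2 s.
7. the clamp ring lies flat in the bore on top of the stack (horizontal distance between clamp_c and bore below 0.005 m and angle between clamp_c's own z axis and vertical below 0.06 rad and z of clamp_c in the frame of bore below 0.053 m and contact force between the fingers and clamp below 0.2 N and z of clamp_c in the frame of support_c above 0.006 m and z of clamp_c in the frame of fine_c above 0.006 m and z of clamp_c in the frame of medium_c above 0.006 m and z of clamp_c in the frame of coarse_c above 0.006 m), for 0.2 s.
At the end, for the whole second after the job is handed in: Tap within 0.12 rad of shut; canister upright (0.06 rad) on the tray, foot within 42 mm of its centre; every insert there is flat (0.06 rad) in the bore, within 5 mm of its axis, down on the one below: support, fine, medium, coarse, clamp; all let go and at rest (all of step 2 and all of step 3 and all of step 4 and all of step 5 and all of step 6 and all of step 7 and value of joint tap below 0.12 rad and linear speed of each of support, fine, medium, coarse, clamp, can below 0.02 m/s); the robot touches nothing.
It fails at once if the canister is tipped over (angle between can_foot's own z axis and vertical above 0.7 rad).
It fails at once if the pinch pot is shoved more than 30 mm (distance of pinch_pot from where it was at the start of the episode above 0.03 m).
It fails at once if the stack of soap dishes is shoved more than 30 mm (distance of dishes from where it was at the start of the episode above 0.03 m).
It fails at once if the glaze jar is shoved more than 30 mm (distance of glaze_jar from where it was at the start of the episode above 0.03 m).
Of fine, medium, coarse only 2 to 3 are there at a start; the rules pass over those that are not, and their reading is None.
At some moment in a run one of support, fine, medium, coarse, clamp may be knocked a few centimetres aside while the robot is not near it.
It also fails if it takes over 200 s, if anything falls off the work surface, if the arm or the gripper's body presses on something with over 40 N, if the wrist force passes 120 N, or if a joint passes its speed limit or range.

### The arm

A 6-joint arm with a two-finger parallel gripper is mounted at the origin on the work surface. World frame = base frame: x ahead of the robot, y to its left, z up, the work surface at z = 0. Lengths are in m, angles in rad, forces in N, time in s.
With the tool pointing down it reaches from about 0.4 to 0.825 m from the base axis. Payload 7 kg.
Tool frame: the origin (TCP) lies between the finger pads; the fingertips stand 8 mm ahead of it and the grasp point (between the pads) lies 11 mm behind it (arm.finger_overhang is the distance from the TCP to the fingertips, in m); z points along the fingers, y is the line along which they close (so a half turn about z gives the same grasp; the last joint's range is limited). The gripper opens to 88 mm and grips with 3 to 60 N. Pads are 19 mm wide; open, the fingers measure 130 mm over their backs; the gripper's body (78 mm by 193 mm) begins 47 mm behind the grasp point.
Start: joints at [-0.849, 0.359, 0.012, 0, -1.224, -0.288], TCP at [0.284, -0.612, 0.235] pointing down, gripper open.
Joint ranges: [-3.07, 3.07], [-1.43, 2.12], [-1.02, 1.25], [-3.03, 1.67], [-3.05, -0], [-3.03, 3.03]. Speed limits (rad/s): [2.39, 2.39, 3.01, 3.14, 3.14, 3.14].

### API

Orientations are given as [roll, pitch, yaw] about the fixed x, y, z axes, in that order (R = Rz(yaw) Ry(pitch) Rx(roll)).
In Python, from station import arm gives the robot as it stands.
- The arm moves only by the tool move_arm, never from a script. Its argument "rows" is text: rows parted by semicolons, each of 7 numbers parted by spaces: the turn, a rotation vector about the tool's x, y, z in degrees, then the shift along the tool's x, y, z in m, then the finger opening in m, from 0 to 0.0876. A call has 1 to 8 rows; each row shifts and turns the commanded pose from where the row before left it, along the tool's axes as they then stand; what a row does not reach is not made up. A row lasts 1/8 s, in which the tool goes at most 62.5 mm and 10.7 degrees, less where a joint would pass 70% of its speed; a pose out of reach is approached as far as the arm can. A call is refused whole if a number of a shift passes 0.0625 or a number of a turn 10.7, either way. A call with a gripper value outside its range is refused whole. The fingers move at their own pace and stop on an object; "squeeze" is the grip in N (left out, the last holds). Time passes only in rows, so rows that do not move let the fingers close. It gives the time, the measured TCP pose, the force, the opening and the grip force at its end, in the units of the state.
- arm.get_state(): the state, without advancing time (a new reading comes with each control period).
- arm.grab_frame(name): name is "scene" or "top" or "wrist"; returns (picture, depth): 384x512x3 uint8, blue, green, red; 384x512 float32, m along the optical axis (not along the pixel's ray), 0 where there is no reading.
- arm.camera_model(name): a dict with "mtx" (3x3 intrinsics, pixels), "camera_from_world" (4x4, takes a point from world to camera coordinates); the wrist camera has in their place "mount" (4x4, takes a point from camera to tool coordinates, whose origin is the TCP and whose axes are the flange's). Camera axes: x right, y down, z forward; pixel columns grow to the right and rows downward; lengths in m; the calibration is good to about 2 mm. The wrist camera is an equidistant fisheye: a pixel r from the principal point sees the ray r / f radians off the axis. A picture is of the moment at which its call begins: read the wrist's pose just before it. camera_model takes no time and is no camera call.
- arm.job_done(): hands the job in; it is judged then, once.
The state is a dict: "t": time; "q": joint angles; "qd": joint speeds; "joint_efforts": joint torques, N m; "eef_pos": TCP position; "ee_rot": TCP orientation; "force": force on the tool from outside, world axes, zero at the start; "moment": the same for the moment, N m; "width": finger opening in m; "gripper_force": force on a finger pad.
Only numpy, scipy, OpenCV 4.12 (cv2) and the standard library are available. Lean on these libraries where they do the work, as an engineer would, in place of code of your own. Each camera call takes 0.05 s, during which the arm holds its last target. There are 200 camera calls.

## Working session

There is one attempt and no reset: what is moved stays moved. The work goes in short steps, Python scripts to look and compute and a tool call to move; the robot and the scene stay as the last step left them, time stands still between calls to the robot, and variables do not carry over. Pictures are saved under pics/ and viewed, at most 14 in all, crops included, and the job is handed in when it is done.

Besides the shell and the picture viewer there is one more tool, called after "Emit:" as name(argument=value, ...) on one line, values as JSON. move_arm: Moves the arm, as the interface text tells. Its arguments: {"type":"object","properties":{"rows":{"type":"string"},"squeeze":{"type":"number"}},"required":["rows"]}

```bash
ls; mkdir -p pics; cat > h.py <<'E'
import numpy as np, cv2
from station import arm
def save(name,fn):
    p,d=arm.grab_frame(name); cv2.imwrite('pics/'+fn+'.png',p); np.save('pics/'+fn+'.npy',d); return p,d
def ray(name,u,v):
    c=arm.camera_model(name);K=np.array(c['mtx']);T=np.linalg.inv(np.array(c['camera_from_world']))
    d=T[:3,:3]@np.linalg.solve(K,[u,v,1.]); return T[:3,3],d
def plane(name,u,v,z):
    o,d=ray(name,u,v); return o+d*(z-o[2])/d[2]
def pt(name,u,v,dep):
    o,d=ray(name,u,v); return o+d*dep
def proj(name,P):
    c=arm.camera_model(name);q=np.array(c['camera_from_world'])@np.r_[P,1];q=np.array(c['mtx'])@q[:3];return q[:2]/q[2]
E
python3 - <<'E'
from h import *
np.set_printoptions(precision=3,suppress=True)
for n in('scene','top','wrist'):
    save(n,n+'0'); print(arm.camera_model(n))
print(arm.get_state())
E
```

```text
pics
{'mtx': array([[426.369,   0.   , 251.11 ],
       [  0.   , 426.369, 181.855],
       [  0.   ,   0.   ,   1.   ]]), 'camera_from_world': array([[ 0.877,  0.48 , -0.005, -0.454],
       [ 0.403, -0.742, -0.536, -0.194],
       [-0.261,  0.468, -0.844,  1.764],
       [ 0.   ,  0.   ,  0.   ,  1.   ]])}
{'mtx': array([[446.708,   0.   , 255.972],
       [  0.   , 446.708, 192.863],
       [  0.   ,   0.   ,   1.   ]]), 'camera_from_world': array([[ 0.001, -1.   ,  0.021, -0.116],
       [-0.995, -0.003, -0.101,  0.576],
       [ 0.101, -0.021, -0.995,  1.469],
       [ 0.   ,  0.   ,  0.   ,  1.   ]])}
{'mtx': array([[297.319,   0.   , 258.375],
       [  0.   , 297.319, 194.002],
       [  0.   ,   0.   ,   1.   ]]), 'mount': array([[-0.   , -0.966, -0.26 ,  0.069],
       [ 1.   , -0.   , -0.   ,  0.001],
       [-0.   , -0.26 ,  0.966, -0.151],
       [ 0.   ,  0.   ,  0.   ,  1.   ]])}
{'t': 0.15, 'q': array([-0.849,  0.359,  0.011, -0.   , -1.224, -0.288]), 'qd': array([ 0.001, -0.002,  0.004,  0.   ,  0.   ,  0.001]), 'joint_efforts': array([ -0.002, -58.327,  29.328,   7.001,   0.009,  -0.   ]), 'eef_pos': array([ 0.284, -0.612,  0.234]), 'ee_rot': array([ 3.14 , -0.   , -2.708]), 'force': array([ 0.554, -0.225, -0.225]), 'moment': array([0.024, 0.021, 0.066]), 'gripper_force': 0.0, 'width': 0.08760983560265552}
```

View pics/scene0.png

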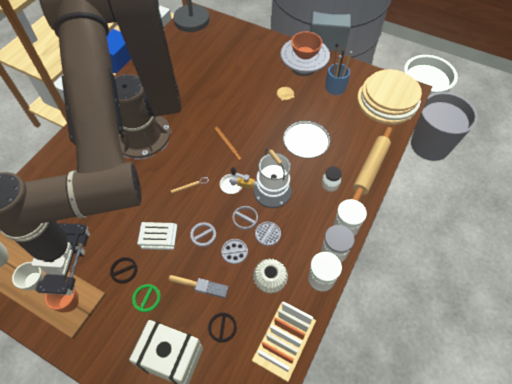

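View pics/top0.png

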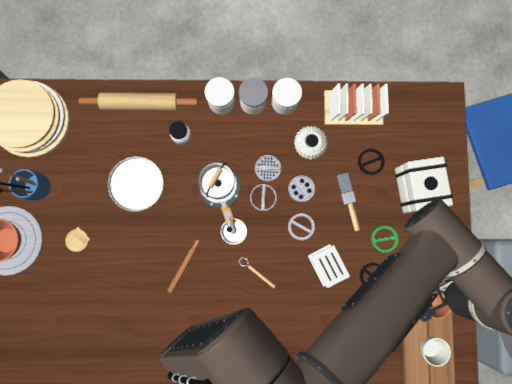

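The top view shows the strainer with canister at (218,186), tray (135,184), dish with tap (230,225), steel rings at (263,197) and (302,226), and screens at (268,167) and (302,188). The black rings (371,161) and (372,272) and the green ring (385,239) are decoys. I'll check the candidates in a close crop.

```bash
python3 - <<'E'
import cv2,numpy as np
t=cv2.imread('pics/top0.png')[145:255,190:330]; s=cv2.imread('pics/scene0.png')[140:270,180:300]
a=cv2.resize(t,None,fx=4,fy=4,interpolation=cv2.INTER_CUBIC)
b=cv2.resize(s,None,fx=5,fy=5,interpolation=cv2.INTER_CUBIC)[:600]
cv2.imwrite('pics/ca.png',a);cv2.imwrite('pics/cb.png',b[:600])
E
```

```text
(no output)
```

View pics/ca.png

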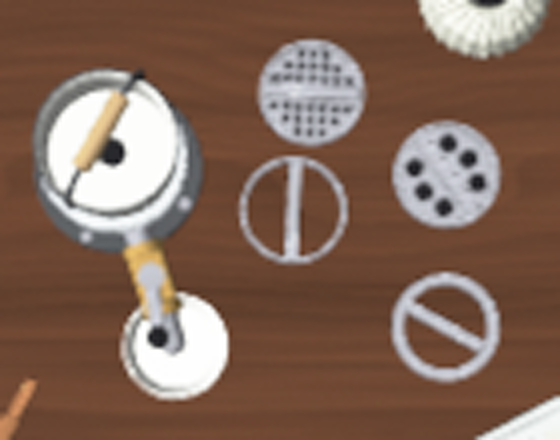

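View pics/cb.png

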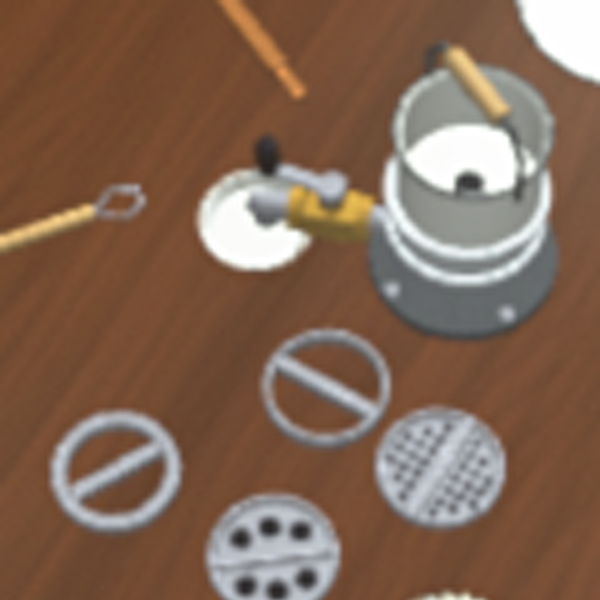

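The thin-wall ring at top (263,197) is the support and the thick-wall ring at (302,226) is the clamp. Of the screens, (268,167) has some dozens of holes (medium or fine) and (302,188) is coarse. The tap knob is at about (229,229) top and (233,171) scene; the lever points along the pipe with an offset, so the tap is open. Next I'll measure positions.

```bash
cat >> h.py <<'E'
np.set_printoptions(precision=4,suppress=True)
def tri(u1,u2,n1='top',n2='scene'):
    o1,d1=ray(n1,*u1);o2,d2=ray(n2,*u2)
    s=np.linalg.lstsq(np.c_[d1,-d2],o2-o1,rcond=None)[0]
    a=o1+s[0]*d1;b=o2+s[1]*d2; return (a+b)/2,np.linalg.norm(a-b)
def mask(im,roi,lo,hi):
    h=cv2.cvtColor(im,cv2.COLOR_BGR2HSV);m=cv2.inRange(h,lo,hi);k=np.zeros_like(m);x0,y0,x1,y1=roi;k[y0:y1,x0:x1]=m[y0:y1,x0:x1]
    n,l,s,c=cv2.connectedComponentsWithStats(k)
    i=1+np.argmax(s[1:,4]); return (l==i),c[i],s[i]
E
python3 - <<'E'
from h import *
T=cv2.imread('pics/top0.png');S=cv2.imread('pics/scene0.png')
def both(lab,lo,hi,rt,rs):
    m1,c1,s1=mask(T,rt,lo,hi);m2,c2,s2=mask(S,rs,lo,hi)
    print(lab,c1,s1[4],c2,s2[4],*tri(c1,c2))
both('knob',(0,0,0),(180,255,60),(222,222,238,240),(228,162,242,178))
both('grip',(8,60,110),(25,255,255),(203,160,225,192),(262,145,288,168))
dT=np.load('pics/top0.npy');dS=np.load('pics/scene0.npy')
# rings and screens: fit in world at z planes
for n,im,rois in(('top',T,dict(sup=(246,180,280,214),med=(250,150,285,184),coa=(285,172,320,205),cla=(284,208,319,243),tray=(105,152,167,216)) ),
                 ('scene',S,dict(sup=(230,203,260,231),med=(254,220,283,247),coa=(219,238,250,264),cla=(189,221,218,247),tray=(280,118,334,160)))):
    for k,r in rois.items():
        z={'sup':.014,'cla':.012,'tray':.012}.get(k,.01)
        m,c,s=mask(im,r,(0,0,110),(180,70,255))
        ct,_=cv2.findContours(m.astype(np.uint8),0,cv2.CHAIN_APPROX_NONE);ct=max(ct,key=len)[:,0]
        P=np.array([plane(n,*p,z)[:2] for p in ct])
        A=np.c_[2*P,np.ones(len(P))];x=np.linalg.lstsq(A,(P**2).sum(1),rcond=None)[0]
        print(n,k,s[4],x[:2],'D',2*np.sqrt(x[2]+x[:2]@x[:2]))
for n,d,l in(('top',dT,[(229,229),(228,213),(214,180),(218,186),(135,184),(263,197),(330,120)]),('scene',dS,[(233,171),(246,177),(274,156),(304,138),(245,217)])):
    for p in l: print(n,p,pt(n,*p,d[p[1],p[0]]))
E
```

```text
knob [229.     228.8333] 12 [233. 171.] 17 [ 0.4556 -0.0265  0.0911] 0.0025763575102806502
grip [214.8152 177.4783] 92 [275.4111 151.2889] 270 [0.5997 0.0096 0.2608] 0.007644098687958905
top sup 266 [ 0.5638 -0.1385] D 0.09014443516252094
top med 554 [ 0.6649 -0.1541] D 0.0902792525786078
top coa 511 [ 0.5947 -0.2693] D 0.09030235624912461
top cla 368 [ 0.4649 -0.2672] D 0.09047381562122699
top tray 2497 [0.6095 0.2942] D 0.18798402052741864
scene sup 239 [ 0.565  -0.1349] D 0.09120840864420879
scene med 509 [ 0.6663 -0.151 ] D 0.09128358758094647
scene coa 481 [ 0.5959 -0.2662] D 0.09107180928644618
scene cla 325 [ 0.4661 -0.2632] D 0.09089936037447507
scene tray 1428 [0.6093 0.2989] D 0.1909015196794335
top (229, 229) [ 0.4539 -0.0277  0.1009]
top (228, 213) [ 0.5061 -0.0231  0.0735]
top (214, 180) [0.5927 0.0115 0.2347]
top (218, 186) [0.59   0.0078 0.1084]
top (135, 184) [0.6084 0.297  0.0023]
top (263, 197) [ 0.5643 -0.139   0.0095]
top (330, 120) [ 0.8305 -0.37    0.0205]
scene (233, 171) [ 0.4572 -0.0266  0.0926]
scene (246, 177) [ 0.5048 -0.0154  0.0723]
scene (274, 156) [0.5981 0.0138 0.2295]
scene (304, 138) [0.5985 0.3035 0.0031]
scene (245, 217) [ 0.5657 -0.1344  0.0122]
```

```bash
cat >> h.py <<'E'
def plan(P,ang=None,n=0):
    "shift in tool axes to bring TCP to P; ang = wanted world angle (deg) of tool y"
    s=arm.get_state();p=s['eef_pos'];r,pi,yw=s['ee_rot']
    from scipy.spatial.transform import Rotation as R
    M=R.from_euler('xyz',[r,pi,yw]).as_matrix()
    ya=np.degrees(np.arctan2(M[1,1],M[0,1]))
    tilt=M[:2,2]
    turn=0
    if ang is not None:
        d=(ang-ya+90)%180-90; turn=-d
    a=np.radians(ya+(-turn)); ty=np.array([np.cos(a),np.sin(a),0]);tx=np.cross(ty,[0,0,-1.])
    D=np.array(P)-p
    print('t%.2f'%s['t'],'pos',p,'ya %.2f'%ya,'tilt',tilt,'turn z %.2f'%turn,'shift (after turn)',np.array([tx@D,ty@D,-D[2]]),'q',s['q'])
E
python3 - <<'E'
from h import *
T=cv2.imread('pics/top0.png');S=cv2.imread('pics/scene0.png')
for n,im,r in(('top',T,(200,155,228,200)),('scene',S,(258,140,292,175))):
    d=np.load(f'pics/{n}0.npy');h=cv2.cvtColor(im,cv2.COLOR_BGR2HSV);P=[]
    for v in range(r[1],r[3]):
        for u in range(r[0],r[2]):
            q=pt(n,u,v,d[v,u])
            if .215<q[2]<.25 and h[v,u,1]>70 and h[v,u,2]>80: P.append(q)
    P=np.array(P);w,V=np.linalg.eigh(np.cov(P[:,:2].T));a=(P[:,:2]-P[:,:2].mean(0))@V[:,1]
    print(n,len(P),P.mean(0),'mid',P[:,:2].mean(0)+V[:,1]*(a.max()+a.min())/2,'len',np.ptp(a),'ang',np.degrees(np.arctan2(V[1,1],V[0,1])))
# rim ring / outline of can top z .177
plan([.456,-.027,.17],60)
E
```

```text
top 82 [0.5999 0.0093 0.2331] mid [0.5999 0.0093] len 0.05829985325987343 ang 150.825315971671Traceback (most recent call last):
  File "<stdin>", line 7, in <module>
  File "h.py", line 11, in pt
    o,d=ray(name,u,v); return o+d*dep
        ~~~^^^^^^^^^^
  File "h.py", line 6, in ray
    c=arm.camera_model(name);K=np.array(c['mtx']);T=np.linalg.inv(np.array(c['camera_from_world']))
ValueError: time passes only in moves, steps and waits
```

```bash
python3 - <<'E'
from h import *
import pickle
pickle.dump({n:arm.camera_model(n) for n in('scene','top','wrist')},open('cams.pkl','wb'))
E
sed -i 's/arm.camera_model(name)/CM[name]/g; 2a import os,pickle\nCM=pickle.load(open("cams.pkl","rb"))' h.py
python3 - <<'E'
from h import *
T=cv2.imread('pics/top0.png');S=cv2.imread('pics/scene0.png')
for n,im,r in(('scene',S,(258,140,292,175)),):
    d=np.load(f'pics/{n}0.npy');h=cv2.cvtColor(im,cv2.COLOR_BGR2HSV);P=[]
    for v in range(r[1],r[3]):
        for u in range(r[0],r[2]):
            q=pt(n,u,v,d[v,u])
            if .215<q[2]<.25 and h[v,u,1]>70 and h[v,u,2]>80: P.append(q)
    P=np.array(P);w,V=np.linalg.eigh(np.cov(P[:,:2].T));a=(P[:,:2]-P[:,:2].mean(0))@V[:,1]
    print(n,len(P),P.mean(0),'mid',P[:,:2].mean(0)+V[:,1]*(a.max()+a.min())/2,'len',np.ptp(a),'ang',np.degrees(np.arctan2(V[1,1],V[0,1])))
plan([.456,-.027,.17],60)
E
```

```text
scene 75 [0.6006 0.0129 0.2322] mid [0.5981 0.0143] len 0.06967163702969348 ang 149.4143476808374
t0.15 pos [ 0.2835 -0.6122  0.2338] ya 114.85 tilt [-0.0007  0.0011] turn z 54.85 shift (after turn) [0.1432 0.593  0.0638] q [-0.8489  0.3593  0.0113 -0.0002 -1.2241 -0.2881]
```

Emit:
move_arm(rows="0 0 9.1 0 0 0 0.045;0 0 9.1 0 0 0 0.045;0 0 9.1 0 0 0 0.045;0 0 9.1 0 0 0 0.045;0 0 9.1 0 0 0 0.045;0 0 9.3 0 0 0 0.045", squeeze=10)

```text
t: 0.9
eef_pos: [0.2836, -0.6123, 0.2342]
ee_rot: [3.141, -0.001, 2.614]
force: [-0.9, -0.4, 0.5]
width: 0.045
gripper_force: 0.0
```

Emit:
move_arm(rows="0 0 0 0.015 0.059 0 0.045;0 0 0 0.015 0.059 0 0.045;0 0 0 0.015 0.059 0 0.045;0 0 0 0.015 0.059 0 0.045;0 0 0 0.015 0.059 0 0.045;0 0 0 0.015 0.059 0.01 0.045;0 0 0 0.015 0.059 0.01 0.045;0 0 0 0.015 0.059 0.01 0.045")

```text
t: 1.9
eef_pos: [0.4155, -0.1417, 0.2045]
ee_rot: [3.141, 0.001, 2.619]
force: [1.0, -0.9, 0.7]
width: 0.045
gripper_force: 0.0
```

```bash
python3 - <<'E'
from h import *
plan([.456,-.0265,.17],60)
p,d=save('top','top1');save('wrist','w1')
E
```

```text
t1.90 pos [ 0.4155 -0.1417  0.2045] ya 60.05 tilt [0.0009 0.0001] turn z 0.05 shift (after turn) [0.0225 0.12   0.0345] q [ 0.1236 -0.0174 -0.5259  0.     -1.0613 -2.2171]
```

View pics/w1.png

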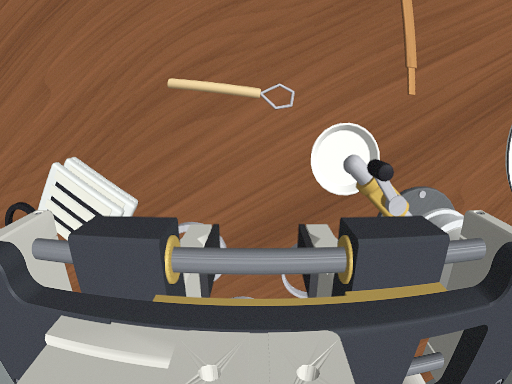

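Emit:
move_arm(rows="0 0 0 0.0115 0.06 0.017 0.05;0 0 0 0.011 0.06 0.0175 0.05;0 0 0 0 0 0 0.05")

```text
t: 2.38
eef_pos: [0.4555, -0.0276, 0.1694]
ee_rot: [-3.14, -0.001, 2.623]
force: [0.4, -0.1, 0.8]
width: 0.0501
gripper_force: 0.0
```

```bash
cat >> h.py <<'E'
def wray(s,u,v):
    "ray of the wrist camera in world"
    from scipy.spatial.transform import Rotation as R
    c=CM['wrist'];K=c['mtx'];x=(u-K[0,2])/K[0,0];y=(v-K[1,2])/K[1,1];r=np.hypot(x,y)
    d=np.array([x/r*np.sin(r),y/r*np.sin(r),np.cos(r)]) if r>0 else np.array([0,0,1.])
    M=R.from_euler('xyz',s['ee_rot']).as_matrix();m=np.array(c['mount'])
    return M@m[:3,3]+s['eef_pos'],M@m[:3,:3]@d
def wproj(s,P):
    from scipy.spatial.transform import Rotation as R
    c=CM['wrist'];K=c['mtx'];M=R.from_euler('xyz',s['ee_rot']).as_matrix();m=np.array(c['mount'])
    q=m[:3,:3].T@(M.T@(np.array(P)-s['eef_pos'])-m[:3,3]);th=np.arctan2(np.hypot(q[0],q[1]),q[2]);f=th/np.hypot(q[0],q[1])
    return np.array([K[0,2]+K[0,0]*q[0]*f,K[1,2]+K[1,1]*q[1]*f])
def wplane(s,u,v,z):
    o,d=wray(s,u,v);return o+d*(z-o[2])/d[2]
E
python3 - <<'E'
from h import *
s=arm.get_state();plan([.456,-.0265,.084],60)
p,d=save('wrist','w2')
e=wproj(s,[.456,-.0265,.095]);print('expect knob px',e)
m,c,st=mask(p,(int(e[0])-40,int(e[1])-40,int(e[0])+40,int(e[1])+40),(0,0,0),(180,255,45));print(c,st)
print(wplane(s,*c,.09))
cv2.imwrite('pics/w2c.png',p[100:384,100:480])
E
```

```text
t2.38 pos [ 0.4555 -0.0276  0.1694] ya 60.29 tilt [-0.0018 -0.0005] turn z 0.29 shift (after turn) [0.0001 0.0012 0.0854] q [ 0.3731  0.0517 -0.5439 -0.0002 -0.977  -2.4624]
expect knob px [259.0512 204.0545]
[261.4598 200.7756] [252 187  21  28 361]
[ 0.4559 -0.0242  0.09  ]
```

View pics/w2c.png

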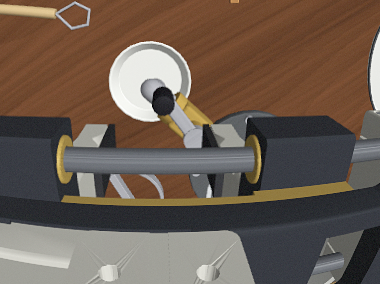

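Emit:
move_arm(rows="0 0 0 0 0.002 0.03 0.05;0 0 0 0 0 0.03 0.05;0 0 0 0 0 0.0255 0.05;0 0 0 0 0 0 0.05;0 0 0 0 0 0 0.01;0 0 0 0 0 0 0.01;0 0 0 0 0 0 0.01", squeeze=8)

```text
t: 3.3
eef_pos: [0.4566, -0.0282, 0.0859]
ee_rot: [3.14, 0.001, 2.619]
force: [0.2, 0.5, 0.2]
width: 0.0254
gripper_force: 0.0
```

Emit:
move_arm(rows="0 0 0 0 0 0 0.01;0 0 0 0 0 0 0.01;0 0 0 0 0 0 0.01")

```text
t: 3.68
eef_pos: [0.4581, -0.0275, 0.0859]
ee_rot: [3.139, 0.003, 2.62]
force: [4.3, 2.0, 0.3]
width: 0.0178
gripper_force: 8.0
```

Emit:
move_arm(rows="0 0 0 0.008 0.0104 0 0.01;0 0 0 0.005 0.0121 0 0.01;0 0 0 0.0017 0.013 0 0.01;0 0 0 -0.0017 0.013 0 0.01;0 0 0 -0.005 0.0121 0 0.01;0 0 0 -0.008 0.0104 0 0.01;0 0 0 -0.0025 0.003 0 0.01;0 0 0 0 0 0 0.01")

```text
t: 4.68
eef_pos: [0.4888, 0.0309, 0.0832]
ee_rot: [-3.13, -0.008, 2.618]
force: [-12.9, -9.7, 7.1]
width: 0.0178
gripper_force: 8.0
```

Emit:
move_arm(rows="0 0 0 0 0 0 0.06;0 0 0 0 0 0 0.06;0 0 0 0 0 0 0.06;0 0 0 0 0 -0.06 0.06;0 0 0 0 0 -0.06 0.06;0 0 0 0 0 -0.06 0.06;0 0 0 0 0 0 0.06")

```text
t: 5.55
eef_pos: [0.4979, 0.0355, 0.2706]
ee_rot: [3.134, 0.007, 2.62]
force: [-0.2, 0.8, 0.0]
width: 0.0599
gripper_force: 0.0
```

```bash
python3 - <<'E'
from h import *
s=arm.get_state();plan([.6,.0115,.28],60)
p,d=save('wrist','w3');save('scene','s3')
for P in([.488,.032,.09],[.492,.034,.09]):print(wproj(s,P))
e=wproj(s,[.491,.034,.09]);m,c,st=mask(p,(int(e[0])-40,int(e[1])-40,int(e[0])+40,int(e[1])+40),(0,0,0),(180,255,45));print(c,st,wplane(s,*c,.09))
# pot candidates for grip
for P in([.6,.0115,.226],):print('grip',wproj(s,P))
E
```

```text
t5.55 pos [0.4979 0.0355 0.2706] ya 60.10 tilt [0.0096 0.0033] turn z 0.10 shift (after turn) [-0.1004  0.0303 -0.0094] q [ 0.4666  0.0358 -0.3157  0.0015 -1.2093 -2.5598]
[249.5372 169.9513]
[252.8321 172.0755]
[249.0048 172.6842] [242 164  15  18 209] [0.4904 0.0299 0.09  ]
grip [292.7008 326.3259]
```

View pics/w3.png

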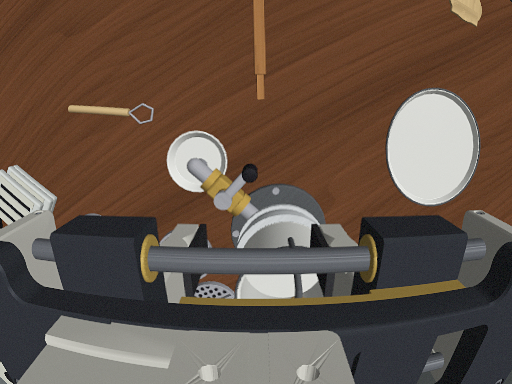

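The lever now lies across the pipe: hub (225,200), knob (250,172). The tap is shut. On to the canister handle.

Emit:
move_arm(rows="0 0 0 0 0 -0.01 0.06;0 0 0 -0.05 0.015 0 0.06;0 0 0 -0.05 0.015 0 0.06;0 0 0 0 0 0 0.06;0 0 0 0 0 0 0.06")

```text
t: 6.28
eef_pos: [0.5964, 0.0104, 0.2738]
ee_rot: [-3.14, -0.002, 2.618]
force: [-0.6, 0.2, 0.7]
width: 0.06
gripper_force: 0.0
```

```bash
python3 - <<'E'
from h import *
plan([.6,.0115,.215],60)
E
```

```text
t6.28 pos [0.5964 0.0104 0.2738] ya 60.02 tilt [-0.0028 -0.0008] turn z 0.02 shift (after turn) [-0.0026  0.0028  0.0588] q [ 0.3447  0.2094 -0.1051 -0.0002 -1.2592 -2.4386]
```

Emit:
move_arm(rows="0 0 0 -0.0025 0.003 0.02 0.06;0 0 0 0 0 0.02 0.06;0 0 0 0 0 0.018 0.06;0 0 0 0 0 0 0.06;0 0 0 0 0 0 0.01;0 0 0 0 0 0 0.01;0 0 0 0 0 0 0.01;0 0 0 0 0 0 0.01", squeeze=30)

```text
t: 7.28
eef_pos: [0.6006, 0.012, 0.2174]
ee_rot: [3.141, 0.0, 2.619]
force: [0.3, -0.5, 0.5]
width: 0.0256
gripper_force: 0.0
```

Emit:
move_arm(rows="0 0 0 0 0 0 0.01;0 0 0 0 0 0 0.01;0 0 0 0 0 0 0.01;0 0 0 0 0 0 0.01")

```text
t: 7.78
eef_pos: [0.6008, 0.0121, 0.2172]
ee_rot: [3.141, 0.0, 2.619]
force: [0.8, 2.3, 0.7]
width: 0.0151
gripper_force: 30.0
```

Emit:
move_arm(rows="0 0 0 0 0 -0.01 0.01;0 0 0 0 0 -0.01 0.01;0 0 0 0 0 -0.015 0.01;0 0 0 0 0 -0.02 0.01;0 0 0 0 0 -0.015 0.01;0 0 0 0 0 0 0.01")

```text
t: 8.52
eef_pos: [0.6011, 0.0121, 0.2888]
ee_rot: [3.14, 0.002, 2.619]
force: [-0.0, -0.5, -3.9]
width: 0.0153
gripper_force: 30.0
```

```bash
python3 - <<'E'
from h import *
plan([.6095,.2965,.127],60)
plan([.6095,.2965,.127])
E
```

```text
t8.53 pos [0.6011 0.0121 0.2888] ya 60.06 tilt [0.0027 0.0008] turn z 0.06 shift (after turn) [0.135  0.2505 0.1618] q [ 0.3449  0.2066 -0.075   0.0002 -1.2863 -2.4384]
t8.53 pos [0.6011 0.0121 0.2888] ya 60.06 tilt [0.0027 0.0008] turn z 0.00 shift (after turn) [0.1347 0.2506 0.1618] q [ 0.3449  0.2066 -0.075   0.0002 -1.2863 -2.4384]
```

Emit:
move_arm(rows="0 0 0 0.008 0.015 0 0.01;0 0 0 0.017 0.031 0 0.01;0 0 0 0.021 0.039 0 0.01;0 0 0 0.022 0.042 0 0.01;0 0 0 0.022 0.042 0 0.01;0 0 0 0.02 0.036 0 0.01;0 0 0 0.015 0.028 0 0.01;0 0 0 0.008 0.015 0 0.01")

```text
t: 9.52
eef_pos: [0.6086, 0.2952, 0.2861]
ee_rot: [-3.14, -0.001, 2.62]
force: [0.0, -0.3, -3.9]
width: 0.0149
gripper_force: 30.0
```

Emit:
move_arm(rows="0 0 0 0 0 0 0.01;0 0 0 0 0 0.04 0.01;0 0 0 0 0 0.04 0.01;0 0 0 0 0 0.03 0.01;0 0 0 0 0 0.025 0.01;0 0 0 0 0 0 0.01;0 0 0 0 0 0 0.01")

```text
t: 10.4
eef_pos: [0.6099, 0.2929, 0.1535]
ee_rot: [3.14, 0.001, 2.619]
force: [-0.1, 0.4, -3.7]
width: 0.015
gripper_force: 30.0
```

```bash
python3 - <<'E'
from h import *
plan([.6095,.2965,.127]); save('scene','s4')
E
```

```text
t10.40 pos [0.6099 0.2929 0.1535] ya 60.03 tilt [0.0016 0.0005] turn z 0.00 shift (after turn) [0.0022 0.0029 0.0265] q [ 0.7355  0.4161 -0.0922  0.0008 -1.061  -2.8297]
```

View pics/s4.png

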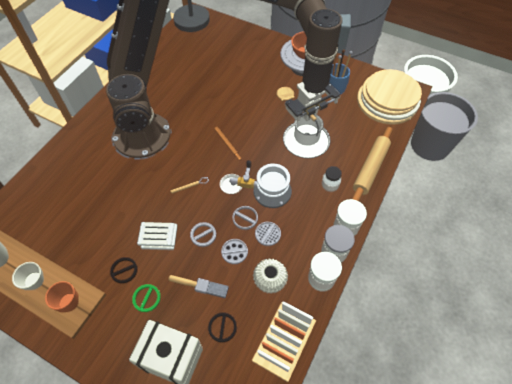

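Emit:
move_arm(rows="0 0 0 0 0.002 0.01 0.01;0 0 0 0 0 0.01 0.01;0 0 0 0 0 0.005 0.01;0 0 0 0 0 0.003 0.01;0 0 0 0 0 0 0.01;0 0 0 0 0 0 0.01")

```text
t: 11.2
eef_pos: [0.6106, 0.2955, 0.1261]
ee_rot: [3.14, 0.001, 2.62]
force: [-4.1, -1.8, 7.6]
width: 0.015
gripper_force: 30.0
```

Touched down. I'll release and rise.

Emit:
move_arm(rows="0 0 0 0 0 -0.001 0.06;0 0 0 0 0 0 0.06;0 0 0 0 0 0 0.06;0 0 0 0 0 0 0.06;0 0 0 0 0 -0.04 0.06;0 0 0 0 0 -0.05 0.06;0 0 0 0 0 -0.05 0.06;0 0 0 0 0 0 0.06")

```text
t: 12.2
eef_pos: [0.612, 0.296, 0.2704]
ee_rot: [3.134, 0.004, 2.619]
force: [0.1, 0.4, -0.5]
width: 0.0599
gripper_force: 0.0
```

```bash
cat >> h.py <<'E'
def circ(n,im,r,z,lo=(0,0,110),hi=(180,70,255)):
    m,c,s=mask(im,r,lo,hi)
    ct,_=cv2.findContours(m.astype(np.uint8),0,cv2.CHAIN_APPROX_NONE);ct=max(ct,key=len)[:,0]
    P=np.array([plane(n,*p,z)[:2] for p in ct])
    x=np.linalg.lstsq(np.c_[2*P,np.ones(len(P))],(P**2).sum(1),rcond=None)[0]
    return x[:2],2*np.sqrt(x[2]+x[:2]@x[:2])
E
python3 - <<'E'
from h import *
T,_=save('top','t5');S,_=save('scene','s5')
R=dict(sup=(246,180,280,214),med=(250,150,285,184),coa=(285,172,320,205),cla=(284,208,319,243)) 
Q=dict(sup=(230,203,260,231),med=(254,220,283,247),coa=(219,238,250,264),cla=(189,221,218,247))
for k in R:
    z={'sup':.014,'cla':.012}.get(k,.01);print(k,circ('top',T,R[k],z),circ('scene',S,Q[k],z))
a=cv2.resize(T[130:240,110:330],None,fx=3.6,fy=3.6,interpolation=cv2.INTER_CUBIC)
b=cv2.resize(S[110:215,225:335],None,fx=3,fy=3,interpolation=cv2.INTER_CUBIC)
cv2.imwrite('pics/t5c.png',a)
plan([.55,.05,.25])
E
```

```text
sup (array([ 0.5638, -0.1385]), np.float64(0.09014443516252094)) (array([ 0.5649, -0.1348]), np.float64(0.09111278839326094))
med (array([ 0.6649, -0.1541]), np.float64(0.0902792525786078)) (array([ 0.6661, -0.1509]), np.float64(0.0912526404645636))
coa (array([ 0.5947, -0.2693]), np.float64(0.09030235624912461)) (array([ 0.5959, -0.2662]), np.float64(0.09107180928644618))
cla (array([ 0.4649, -0.2672]), np.float64(0.09047381562122699)) (array([ 0.4659, -0.2631]), np.float64(0.09070802582234998))
t12.30 pos [0.61   0.2951 0.2654] ya 60.04 tilt [0.0006 0.001 ] turn z 0.00 shift (after turn) [-0.0704 -0.2423  0.0154] q [ 0.7373  0.3465  0.0643 -0.0004 -1.2874 -2.8308]
```

View pics/t5c.png

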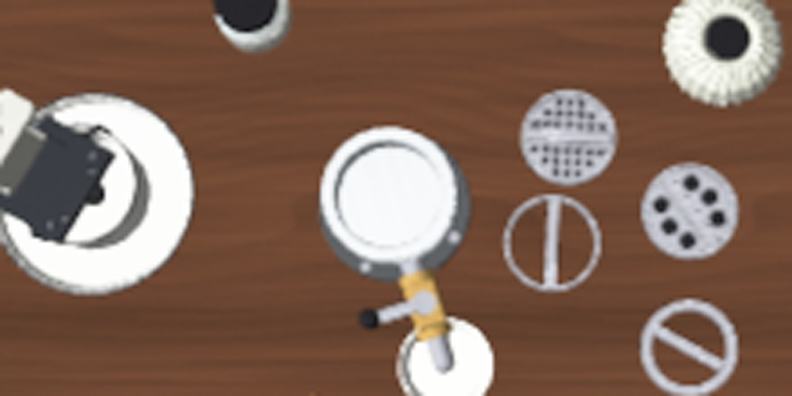

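The canister stands on the tray and the strainer bore is free, rim centre near crop pixel (390,198). Next: the bore centre and bar angles. The arm can turn meanwhile.

Emit:
move_arm(rows="0 0 -10.5 0 0 -0.01 0.04;0 0 -10.5 0 0 0 0.03;0 0 -10.5 0 0 0 0.02;0 0 -10.5 0 0 0 0;0 0 -10.5 0 0 0 0;0 0 -10.5 0 0 0 0;0 0 -10.5 0 0 0 0;0 0 -10.5 0 0 0 0")

```text
t: 13.3
eef_pos: [0.6095, 0.2947, 0.2729]
ee_rot: [3.141, -0.003, -2.192]
force: [-0.3, -0.6, 0.2]
width: 0.0005
gripper_force: 0.0
```

Emit:
move_arm(rows="0 0 -10.5 0 0 0 0;0 0 -10.5 0 0 0 0;0 0 -10.5 0 0 0 0;0 0 0 0 0 0 0")

```text
t: 13.8
eef_pos: [0.6096, 0.2947, 0.2733]
ee_rot: [3.14, -0.002, -1.65]
force: [0.1, 0.3, -0.9]
width: 0.0003
gripper_force: 0.0
```

```bash
cat >> h.py <<'E'
def bar(n,im,c,z,lim):
    "angle of finger bar from bright/edge pixels: dark-free line across; uses gradient-free second moments of bright pixels inside radius"
    g=cv2.cvtColor(im,cv2.COLOR_BGR2GRAY).astype(float)
    best=[]
    for a in np.arange(0,180,1.):
        d=np.array([np.cos(np.radians(a)),np.sin(np.radians(a))])
        t=np.linspace(-lim,lim,41)
        P=[proj(n,[*(np.array(c)+d*k),z]) for k in t]
        m=np.array(P,np.float32)
        v=cv2.remap(g.astype(np.float32),m[:,0:1],m[:,1:2],cv2.INTER_LINEAR)[:,0]
        best.append(v.mean()-.5*v.std())
    b=np.array(best);b=np.convolve(np.r_[b[-4:],b,b[:4]],np.ones(9)/9,'valid');return b.argmax()
E
python3 - <<'E'
from h import *
T=cv2.imread('pics/t5.png');S=cv2.imread('pics/s5.png')
for k,ct,cs,z in(('sup',(.5638,-.1385),(.5649,-.1348),.014),('med',(.6649,-.1541),(.6661,-.1509),.01),('coa',(.5947,-.2693),(.5959,-.2662),.01),('cla',(.4649,-.2672),(.4659,-.2631),.012)):
    print(k,bar('top',T,ct,z,.034),bar('scene',S,cs,z,.034))
# bore: bright rim; fit outer edge: sample radial from guess for brightness
for n,im in(('top',T),('scene',S)):
    d=np.load(f'pics/{n[0]}5.npy');P=[]
    c=np.array([.6,.011]);u0,v0=proj(n,[*c,.1]).astype(int)
    for v in range(v0-50,v0+50):
        for u in range(u0-50,u0+50):
            q=pt(n,u,v,d[v,u])
            if .096<q[2]<.112 and np.hypot(*(q[:2]-c))<.075: P.append(q)
    P=np.array(P,np.float32);(cc,r)=cv2.minEnclosingCircle(P[:,:2].copy());print(n,len(P),P.mean(0),cc,r)
    x=np.linalg.lstsq(np.c_[2*P[:,:2],np.ones(len(P))],(P[:,:2]**2).sum(1),rcond=None)[0];print(x[:2],np.sqrt(x[2]+x[:2]@x[:2]))
plan([.5645,-.137-.016,.15],176)
E
```

```text
sup 178 177
med 88 87
coa 36 36
cla 61 61
top 396 [0.5993 0.0117 0.1029] (0.6004460453987122, 0.011701628565788269) 0.05944739654660225
[0.6    0.0115] 0.053319475260151135
scene 301 [0.6002 0.0156 0.1024] (0.6016110181808472, 0.015363308601081371) 0.06190520152449608
[0.601 0.014] 0.05359167113100354
t13.80 pos [0.6096 0.2947 0.2733] ya 175.48 tilt [-0.0022 -0.0016] turn z -0.52 shift (after turn) [0.4497 0.0137 0.1233] q [ 0.7374  0.3443  0.0786 -0.0003 -1.3079 -0.8162]
```

Emit:
move_arm(rows="0 0 -0.5 0.056 0.002 0 0;0 0 0 0.056 0.0017 0 0;0 0 0 0.056 0.0017 0 0;0 0 0 0.056 0.0017 0 0;0 0 0 0.056 0.0017 0 0;0 0 0 0.056 0.0017 0 0;0 0 0 0.056 0.0017 0.02 0;0 0 0 0.056 0.0017 0.04 0")

```text
t: 14.8
eef_pos: [0.5655, -0.1477, 0.2189]
ee_rot: [-3.139, 0.0, -1.645]
force: [1.1, -0.5, -0.1]
width: 0.0006
gripper_force: 0.0
```

```bash
python3 - <<'E'
from h import *
plan([.5645,-.137-.017,.015],176);T,_=save('top','t6');S,_=save('scene','s6')
print(circ('scene',S,(230,203,260,231),.014))
E
```

```text
t14.80 pos [ 0.5655 -0.1477  0.2189] ya 175.76 tilt [ 0.0025 -0.0001] turn z -0.24 shift (after turn) [0.0064 0.0006 0.2039] q [ 0.0791  0.2204 -0.2185  0.0003 -1.1295 -0.1533]
(array([ 0.5649, -0.1348]), np.float64(0.09111278839326094))
```

Emit:
move_arm(rows="0 0 0 0.004 0 0.05 0;0 0 0 0 0 0.05 0;0 0 0 0 0 0.05 0;0 0 0 0 0 0.03 0;0 0 0 0 0 0.015 0;0 0 0 0 0 0.007 0;0 0 0 0 0 0 0")

```text
t: 15.78
eef_pos: [0.5657, -0.1498, 0.0173]
ee_rot: [-3.141, -0.0, -1.641]
force: [-0.0, -0.8, -0.0]
width: 0.0
gripper_force: 0.3
```

```bash
python3 - <<'E'
from h import *
plan([.5645,-.137-.0545,.015],176)
E
```

```text
t15.78 pos [ 0.5657 -0.1498  0.0173] ya 176.00 tilt [ 0.0008 -0.0001] turn z -0.00 shift (after turn) [ 0.0417 -0.0018  0.0023] q [ 0.0752  0.4389 -0.437   0.0002 -0.6942 -0.1452]
```

Emit:
move_arm(rows="0 0 0 0 0 0.003 0;0 0 0 0.01 0 0 0;0 0 0 0.01 0 0 0;0 0 0 0.01 0 0 0;0 0 0 0.01 0 0 0;0 0 0 0.003 0 0 0;0 0 0 0 0 0 0;0 0 0 -0.006 0 0 0")

```text
t: 16.77
eef_pos: [0.5623, -0.1867, 0.0136]
ee_rot: [3.141, -0.0, -1.64]
force: [-0.1, 0.1, 0.7]
width: 0.0006
gripper_force: 0.0
```

Emit:
move_arm(rows="0 0 0 0 0 -0.05 0.024;0 0 0 0 0 -0.06 0.024;0 0 10.5 0 0 -0.02 0.024;0 0 10.5 0 0 0 0.024;0 0 10.5 0 0 0 0.024;0 0 10.5 0 0 0 0.024;0 0 10.5 0 0 0 0.024;0 0 10.5 0 0 0 0.024")

```text
t: 17.77
eef_pos: [0.5624, -0.1861, 0.1436]
ee_rot: [3.141, -0.0, -2.745]
force: [0.7, 0.3, -0.0]
width: 0.0239
gripper_force: 0.0
```

```bash
python3 - <<'E'
from h import *
s=arm.get_state()
T,_=save('top','t7');S,_=save('scene','s7');p,_=save('wrist','w7')
c,D=circ('scene',S,(222,203,260,238),.014);print(c,D,'bar',bar('scene',S,c,.014,.034))
plan([c[0]-.0005,c[1]-.002,.14])
cv2.imwrite('pics/s7c.png',cv2.resize(S[140:275,180:300],None,fx=4,fy=4,interpolation=cv2.INTER_CUBIC))
E
```

```text
[ 0.5604 -0.1695] 0.08441708359337133 bar 37
t17.93 pos [ 0.5625 -0.1862  0.1436] ya 113.27 tilt [-0.0003  0.    ] turn z 0.00 shift (after turn) [-0.0035  0.0145  0.0036] q [ 0.0099  0.2986 -0.2971 -0.     -0.9755 -1.1747]
```

View pics/s7c.png

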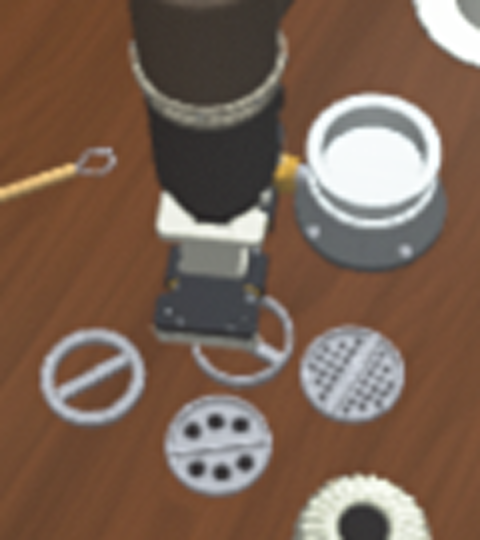

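Emit:
move_arm(rows="0 0 10.5 0 0 0 0.024;0 0 10.5 0 0 0 0.024;0 0 6.3 0 0 0 0.024;0 0 0 0.06 0 -0.03 0.024;0 0 0 0.06 0 -0.03 0.024;0 0 0 0 0 0 0.024")

```text
t: 18.68
eef_pos: [0.4492, -0.1782, 0.2023]
ee_rot: [3.141, 0.005, 3.072]
force: [0.2, 0.5, 0.7]
width: 0.024
gripper_force: 0.0
```

```bash
python3 - <<'E'
from h import *
T,_=save('top','t8');S,_=save('scene','s8');s=arm.get_state();p,_=save('wrist','w8')
for n,im,r in(('top',T,(248,183,288,225)),('scene',S,(225,208,260,241))):
    c,D=circ(n,im,r,.014);print(c,D,'bar',bar(n,im,c,.014,.034))
plan([.5625,-.1685,.12])
print(wproj(s,[.5625,-.1685,.014]))
E
```

```text
[ 0.5792 -0.1577] 0.07552924130384647 bar 172
[ 0.5908 -0.1572] 0.09757412251466288 bar 171
t18.82 pos [ 0.4515 -0.1783  0.1999] ya 85.92 tilt [0.001 0.   ] turn z 0.00 shift (after turn) [-0.1101  0.0176  0.0799] q [ 0.0302  0.0705 -0.4461  0.     -1.0532 -1.6722]
[271.5474 260.4759]
```

Emit:
move_arm(rows="0 0 0 0 0.06 0 0.024;0 0 0 0 0.06 0 0.024;0 0 0 0 0.06 0 0.024;0 0 0 0 0.06 0 0.024;0 0 0 0 0 0 0.024")

```text
t: 19.45
eef_pos: [0.4697, 0.0648, 0.1986]
ee_rot: [-3.141, -0.001, 3.074]
force: [0.4, -0.6, 0.2]
width: 0.0241
gripper_force: 0.0
```

```bash
cat >> h.py <<'E'
GUESS=dict(sup=(.5625,-.1685,.014),med=(.6655,-.1525,.01),coa=(.5953,-.2678,.01),cla=(.4655,-.265,.012))
def find(k,tag,lo=0):
    x,y,z=GUESS[k];out=[]
    for n in('top','scene'):
        im=cv2.imread(f'pics/{n[0]}{tag}.png');q=np.array([proj(n,[x+.06*np.cos(a),y+.06*np.sin(a),z]) for a in np.arange(0,6.3,.3)])
        r=(int(q[:,0].min()),int(q[:,1].min()),int(q[:,0].max())+1,int(q[:,1].max())+1)
        c,D=circ(n,im,r,z);out.append(c);print(k,n,c,'D %.4f'%D,'bar',bar(n,im,c,z,.034))
    return np.mean(out,0)
E
python3 - <<'E'
from h import *
save('top','t9');save('scene','s9')
for k in GUESS: print(find(k,9))
plan([.5625,-.1685,.12])
E
```

```text
sup top [ 0.582  -0.1578] D 0.0906 bar 172
sup scene [ 0.5816 -0.1558] D 0.0827 bar 172
[ 0.5818 -0.1568]
med top [ 0.6633 -0.1543] D 0.0983 bar 58
med scene [ 0.6624 -0.1485] D 0.1009 bar 49
[ 0.6629 -0.1514]
coa top [ 0.5947 -0.2693] D 0.0903 bar 36
coa scene [ 0.5959 -0.2661] D 0.0911 bar 36
[ 0.5953 -0.2677]
cla top [ 0.4649 -0.2672] D 0.0905 bar 61
cla scene [ 0.466  -0.2632] D 0.0908 bar 61
[ 0.4655 -0.2652]
t19.55 pos [0.469  0.0618 0.1986] ya 85.95 tilt [-0.002  -0.0012] turn z 0.00 shift (after turn) [-0.1095 -0.2231  0.0786] q [ 0.5484  0.0521 -0.4694 -0.     -1.0516 -2.1899]
```

```bash
python3 - <<'E'
import cv2
a=cv2.imread('pics/t9.png')[140:250,190:330];b=cv2.imread('pics/s9.png')[190:275,180:300]
cv2.imwrite('pics/v9.png',cv2.vconcat([cv2.resize(a,(560,280*11//14//1*2//2) if 0 else (420,330),interpolation=cv2.INTER_CUBIC),cv2.resize(b,(420,297//1),interpolation=cv2.INTER_CUBIC)])[:600])
E
```

```text
(no output)
```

View pics/v9.png

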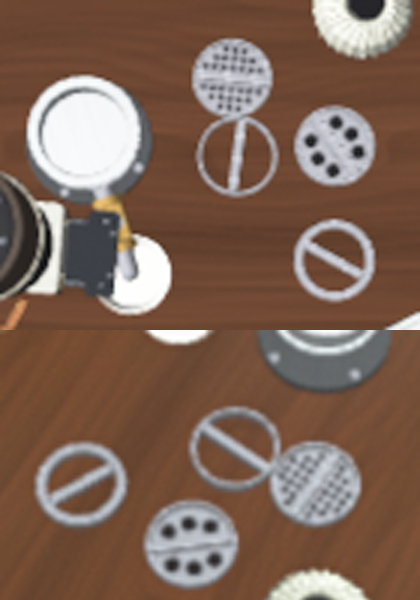

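The support ring (top crop (237,156)) now touches the medium screen (232,77), bar almost along world x. I'll fit both with radius gating.

```bash
cat >> h.py <<'E'
def find2(k,tag,g=None):
    from scipy.optimize import least_squares
    x,y,z=GUESS[k]
    if g is not None:x,y=g
    out=[];an=[]
    for n in('top','scene'):
        im=cv2.imread(f'pics/{n[0]}{tag}.png');m=cv2.inRange(cv2.cvtColor(im,cv2.COLOR_BGR2HSV),(0,0,110),(180,70,255))
        ct,_=cv2.findContours(m,0,cv2.CHAIN_APPROX_NONE)
        P=np.array([plane(n,*p[0],z)[:2] for q in ct for p in q]);c=np.array([x,y+(-.002 if n=='top' else .002)])
        for tol in(.015,.008,.005,.003,.003):
            e=np.abs(np.hypot(*(P-c).T)-.0455)<tol
            c=least_squares(lambda c:np.hypot(*(P[e]-c).T)-.0453,c,loss='soft_l1',f_scale=.001).x
        a=bar(n,im,c,z,.034);out.append(c);an.append(a);print(k,n,c,e.sum(),'bar',a)
    return np.mean(out,0),np.mean(an)
E
python3 - <<'E'
from h import *
for k,g in(('sup',(.578,-.160)),('med',None),('coa',None),('cla',None)): print(find2(k,9,g))
E
```

```text
sup top [ 0.5823 -0.1578] 69 bar 172
sup scene [ 0.5834 -0.154 ] 64 bar 172
(array([ 0.5829, -0.1559]), np.float64(172.0))
med top [ 0.6719 -0.1526] 67 bar 83
med scene [ 0.6736 -0.1489] 66 bar 83
(array([ 0.6727, -0.1508]), np.float64(83.0))
coa top [ 0.5948 -0.2693] 75 bar 36
coa scene [ 0.5959 -0.2663] 73 bar 36
(array([ 0.5953, -0.2678]), np.float64(36.0))
cla top [ 0.4649 -0.2672] 76 bar 61
cla scene [ 0.466  -0.2631] 70 bar 61
(array([ 0.4655, -0.2652]), np.float64(61.0))
```

```bash
python3 - <<'E'
from h import *
plan([.5829,-.156,.1],82)
E
```

```text
t19.55 pos [0.469  0.0618 0.1986] ya 85.95 tilt [-0.002  -0.0012] turn z 3.95 shift (after turn) [-0.1431 -0.1998  0.0986] q [ 0.5484  0.0521 -0.4694 -0.     -1.0516 -2.1899]
```

Emit:
move_arm(rows="0 0 4 0 0 0 0.024;0 0 0 0 -0.05 0 0.024;0 0 0 -0.0477 -0.05 0 0.024;0 0 0 -0.0477 -0.05 0 0.024;0 0 0 -0.0477 -0.05 0.05 0.024;0 0 0 0 0 0.05 0.024;0 0 0 0 0 0 0.024;0 0 0 0 0 0 0.024")

```text
t: 20.55
eef_pos: [0.564, -0.1324, 0.1143]
ee_rot: [-3.141, 0.001, 2.998]
force: [0.1, 0.4, 0.7]
width: 0.0241
gripper_force: 0.0
```

```bash
python3 - <<'E'
from h import *
plan([.5829,-.156,.012],82)
E
```

```text
t20.55 pos [ 0.564  -0.1324  0.1143] ya 81.77 tilt [ 0.0007 -0.0006] turn z -0.23 shift (after turn) [-0.022  -0.0207  0.1023] q [ 0.1073  0.3086 -0.361   0.0009 -0.9006 -1.8224]
```

Emit:
move_arm(rows="0 0 0 -0.022 -0.0207 0 0.024;0 0 0 0 0 0 0.024;0 0 0 0 0 0.04 0.024;0 0 0 0 0 0.03 0.024;0 0 0 0 0 0 0.024")

```text
t: 21.18
eef_pos: [0.5813, -0.1548, 0.0429]
ee_rot: [-3.141, -0.002, 2.998]
force: [-0.1, -0.2, 1.3]
width: 0.0239
gripper_force: 0.0
```

```bash
python3 - <<'E'
from h import *
plan([.5829,-.156,.012],82)
E
```

```text
t21.18 pos [ 0.5813 -0.1548  0.0429] ya 81.80 tilt [-0.0019 -0.    ] turn z -0.20 shift (after turn) [-0.0017 -0.001   0.0309] q [ 0.0642  0.4265 -0.3764 -0.0001 -0.7697 -1.778 ]
```

Emit:
move_arm(rows="0 0 0 -0.0015 -0.001 0.015 0.024;0 0 0 0 0 0.01 0.024;0 0 0 0 0 0.005 0.024;0 0 0 0 0 0 0.024;0 0 0 0 0 0 0.004;0 0 0 0 0 0 0.004;0 0 0 0 0 0 0.004;0 0 0 0 0 0 0.004", squeeze=35)

```text
t: 22.18
eef_pos: [0.5838, -0.1566, 0.0134]
ee_rot: [3.142, 0.001, 2.998]
force: [0.5, 0.5, 2.7]
width: 0.0094
gripper_force: 35.0
```

Emit:
move_arm(rows="0 0 0 0 0 -0.03 0.004;0 0 0 0 0 -0.05 0.004;0 0 0 0 0 -0.05 0.004;0 0 0 0 0 -0.05 0.004;0 0 0 0 0 0 0.004")

```text
t: 22.8
eef_pos: [0.5858, -0.1568, 0.1976]
ee_rot: [3.141, 0.008, 2.998]
force: [-0.3, 0.6, -1.2]
width: 0.0095
gripper_force: 35.0
```

```bash
python3 - <<'E'
from h import *
plan([.6010,.0128,.13]);plan([.6010,.0128,.13],60);print(arm.get_state()['width'])
s=arm.get_state();save('wrist','w10')
E
```

```text
t22.80 pos [ 0.5858 -0.1568  0.1976] ya 81.78 tilt [ 0.0078 -0.0005] turn z 0.00 shift (after turn) [0.0092 0.1701 0.0676] q [ 0.0608  0.2684 -0.205   0.0011 -1.0896 -1.7756]
t22.80 pos [ 0.5858 -0.1568  0.1976] ya 81.78 tilt [ 0.0078 -0.0005] turn z 21.78 shift (after turn) [0.0716 0.1545 0.0676] q [ 0.0608  0.2684 -0.205   0.0011 -1.0896 -1.7756]
0.009486178089825957
```

Emit:
move_arm(rows="0 0 0 0.0023 0.035 0 0.004;0 0 0 0.0023 0.05 0 0.004;0 0 0 0.0023 0.05 0 0.004;0 0 0 0.0023 0.035 0 0.004;0 0 0 0 0 0 0.004;0 0 0 0 0 0 0.004")

```text
t: 23.6
eef_pos: [0.5981, 0.0128, 0.1916]
ee_rot: [-3.141, -0.002, 2.998]
force: [-0.2, -0.7, -2.2]
width: 0.0098
gripper_force: 35.0
```

```bash
python3 - <<'E'
from h import *
plan([.6010,.0128,.115]);save('wrist','w11');save('top','t11');save('scene','s11')
# bore rim fit with find-style contour, radius .059, z .102; insert
E
```

```text
t23.60 pos [0.5981 0.0128 0.1916] ya 81.77 tilt [-0.0024 -0.0006] turn z 0.00 shift (after turn) [-0.0029  0.0004  0.0766] q [ 0.3476  0.2661 -0.2223 -0.0003 -1.0849 -2.0619]
```

Emit:
move_arm(rows="0 0 0 -0.0025 0 0.03 0.004;0 0 0 0 0 0.025 0.004;0 0 0 0 0 0.008 0.004;0 0 0 0 0 0 0.004;0 0 0 0 0 0 0.004")

```text
t: 24.38
eef_pos: [0.602, 0.0125, 0.1312]
ee_rot: [3.141, 0.002, 2.998]
force: [1.2, 0.4, -1.7]
width: 0.0092
gripper_force: 35.0
```

```bash
python3 - <<'E'
from h import *
plan([.6010,.0128,.105])
E
```

```text
t24.38 pos [0.602  0.0125 0.1312] ya 81.75 tilt [0.0017 0.0003] turn z 0.00 shift (after turn) [0.0011 0.0001 0.0262] q [ 0.3452  0.3244 -0.2917  0.0004 -0.9531 -2.0602]
```

Emit:
move_arm(rows="0 0 0 0 0 0.01 0.004;0 0 0 0 0 0.005 0.004;0 0 0 0 0 0.005 0.004;0 0 0 0 0 0.004 0.004;0 0 0 0 0 0.004 0.004;0 0 0 0 0 0 0.004")

```text
t: 25.12
eef_pos: [0.6012, 0.0126, 0.1016]
ee_rot: [-3.141, -0.001, 2.998]
force: [-0.3, 0.4, -1.7]
width: 0.0094
gripper_force: 35.0
```

Emit:
move_arm(rows="0 0 0 0 0 0.01 0.004;0 0 0 0 0 0.01 0.004;0 0 0 0 0 0.008 0.004;0 0 0 0 0 0.004 0.004;0 0 0 0 0 0.003 0.004;0 0 0 0 0 0.002 0.004;0 0 0 0 0 0 0.004;0 0 0 0 0 0 0.004")

```text
t: 26.12
eef_pos: [0.6015, 0.0127, 0.0653]
ee_rot: [3.141, 0.0, 2.998]
force: [-0.8, -0.2, -2.5]
width: 0.0096
gripper_force: 35.0
```

Emit:
move_arm(rows="0 0 0 0 0 0.002 0.004;0 0 0 0 0 0.001 0.004;0 0 0 0 0 0 0.004;0 0 0 0 0 0 0.024;0 0 0 0 0 0 0.024;0 0 0 0 0 0 0.024;0 0 0 0 0 0 0.024")

```text
t: 27.0
eef_pos: [0.6013, 0.0126, 0.0619]
ee_rot: [-3.141, -0.0, 2.998]
force: [0.4, -1.1, -0.3]
width: 0.0243
gripper_force: 0.0
```

Emit:
move_arm(rows="0 0 0 0 0 -0.02 0.024;0 0 0 0 0 -0.05 0.024;0 0 0 0 0 -0.05 0.024;0 0 0 0 0.06 0 0.024;0 0 0 0 0.06 0 0.024;0 0 0 0 0 0 0.024")

```text
t: 27.75
eef_pos: [0.619, 0.1349, 0.1817]
ee_rot: [3.141, 0.0, 3.001]
force: [0.7, -1.3, -0.2]
width: 0.024
gripper_force: 0.0
```

```bash
python3 - <<'E'
from h import *
s=arm.get_state();save('wrist','w12');T,_=save('top','t12');S,dS=save('scene','s12')
C=find2('med',12,(.6727,-.1508));find2('coa',12);find2('cla',12)
plan([*C[0],.1],C[1]+90)
# support in bore
P=[];
for v in range(150,215):
  for u in range(240,305):
    q=pt('scene',u,v,dS[v,u])
    if .045<q[2]<.08 and np.hypot(q[0]-.601,q[1]-.014)<.042:P.append(q[2])
print(np.histogram(P,np.arange(.045,.081,.003)))
print('bore px wrist',wproj(s,[.601,.0128,.06]))
b=cv2.resize(S[150:205,240:310],None,fx=6,fy=6,interpolation=cv2.INTER_CUBIC);cv2.imwrite('pics/s12c.png',b)
E
```

```text
med top [ 0.6719 -0.1526] 74 bar 84
med scene [ 0.6733 -0.149 ] 72 bar 84
coa top [ 0.5948 -0.2693] 75 bar 36
coa scene [ 0.5959 -0.2663] 74 bar 36
cla top [ 0.4649 -0.2672] 76 bar 61
cla scene [ 0.466  -0.2631] 70 bar 61
t27.90 pos [0.6182 0.1312 0.1816] ya 81.78 tilt [-0.0008 -0.0004] turn z 87.78 shift (after turn) [-0.2748  0.0836  0.0816] q [ 0.5175  0.3263 -0.1608 -0.     -1.0846 -2.2318]
(array([ 0,  0,  0,  0,  1, 24, 87, 98, 46,  9,  1,  0]), array([0.045, 0.048, 0.051, 0.054, 0.057, 0.06 , 0.063, 0.066, 0.069,
       0.072, 0.075, 0.078, 0.081]))
bore px wrist [134.8277 189.1076]
```

View pics/s12c.png

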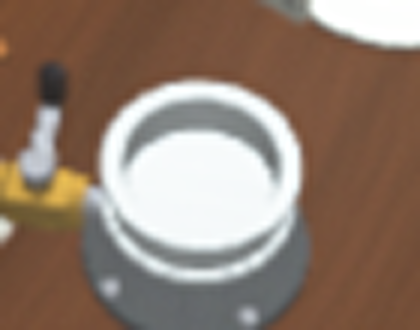

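```bash
python3 - <<'E'
from h import *
for t in('s9','s12','t9','t12'):
  n={'s':'scene','t':'top'}[t[0]];d=np.load(f'pics/{t}.npy');im=cv2.imread(f'pics/{t}.png')
  r=[]
  for y in(-.03,-.015,0,.015,.03):
    u,v=np.round(proj(n,[.601,.0128+y,.06])).astype(int);r.append((pt(n,u,v,d[v,u])[2].round(4),im[v,u].tolist()))
  print(t,r)
w=cv2.imread('pics/w12.png');cv2.imwrite('pics/w12c.png',cv2.resize(w[120:330,60:280],None,fx=2,fy=2))
find2('sup',12,(.583,-.156))
E
```

```text
s9 [(np.float64(0.0967), [237, 235, 228]), (np.float64(0.0689), [249, 249, 245]), (np.float64(0.0648), [250, 249, 245]), (np.float64(0.0654), [250, 249, 245]), (np.float64(0.0662), [250, 250, 247])]
s12 [(np.float64(0.1014), [237, 236, 229]), (np.float64(0.063), [250, 249, 246]), (np.float64(0.0683), [250, 249, 246]), (np.float64(0.0687), [250, 249, 246]), (np.float64(0.069), [251, 250, 247])]
t9 [(np.float64(0.0628), [249, 248, 246]), (np.float64(0.0661), [249, 248, 246]), (np.float64(0.0668), [249, 248, 246]), (np.float64(0.0713), [250, 249, 247]), (np.float64(0.069), [250, 249, 247])]
t12 [(np.float64(0.0672), [250, 249, 247]), (np.float64(0.0663), [250, 248, 247]), (np.float64(0.0666), [250, 249, 247]), (np.float64(0.0652), [250, 249, 247]), (np.float64(0.0632), [250, 249, 248])]
sup top [ 0.5858 -0.1527] 6 bar 32
sup scene [ 0.5854 -0.1578] 8 bar 51
```

View pics/w12c.png

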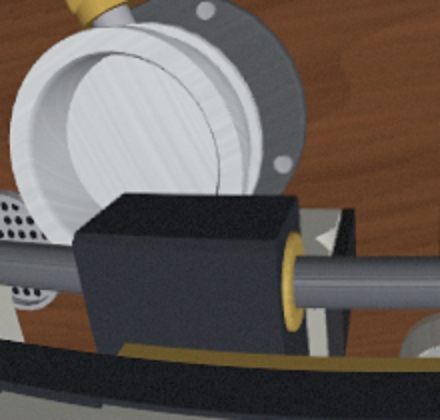

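The bore shows only its bare floor; the support ring is not in it. I'll locate the ring numerically.

```bash
python3 - <<'E'
from h import *
print(arm.get_state()['force'],arm.get_state()['moment'])
for t in('t11','t12','s11','s12'):
  n={'s':'scene','t':'top'}[t[0]];d=np.load(f'pics/{t}.npy');im=cv2.imread(f'pics/{t}.png')
  m=cv2.inRange(cv2.cvtColor(im,cv2.COLOR_BGR2HSV),(0,0,110),(180,70,255))
  k,l,s,c=cv2.connectedComponentsWithStats(m)
  print(t,[(c[i].round().astype(int).tolist(),int(s[i,4]),np.median(np.array([pt(n,u,v,d[v,u]) for v,u in list(zip(*np.where(l==i)))[:200:5]]),axis=0).round(3).tolist()) for i in range(1,k) if s[i,4]>60])
E
```

```text
[-0.0116  0.4629 -0.3263] [-0.0601 -0.0523  0.0125]
t11 [([262, 44], 44793, [1.681, 0.709, -0.75]), ([28, 116], 3742, [0.936, 0.655, 0.07]), ([355, 104], 1829, [0.921, -0.455, 0.113]), ([168, 162], 887, [0.629, 0.057, 0.622]), ([310, 143], 773, [0.781, -0.295, 0.064]), ([472, 163], 370, [0.846, -1.241, -0.744]), ([220, 188], 712, [0.586, -0.034, 0.352]), ([267, 166], 563, [0.698, -0.151, 0.004]), ([117, 256], 4148, [0.58, 0.153, 0.604]), ([420, 164], 399, [0.669, -0.663, 0.134]), ([423, 184], 1327, [0.636, -0.666, 0.134]), ([346, 188], 406, [0.62, -0.413, 0.019]), ([301, 188], 512, [0.62, -0.266, 0.007]), ([491, 212], 2196, [0.68, -1.345, -0.747]), ([152, 202], 62, [0.546, 0.234, 0.003]), ([427, 205], 427, [0.537, -0.68, 0.133]), ([21, 240], 1769, [0.514, 0.666, 0.082]), ([223, 215], 83, [0.499, -0.011, 0.078]), ([301, 226], 368, [0.485, -0.26, 0.013]), ([234, 232], 534, [0.467, -0.044, 0.009]), ([493, 310], 5147, [0.402, -1.109, -0.32]), ([328, 266], 1079, [0.383, -0.35, 0.052]), ([222, 339], 238, [0.098, -0.002, 0.015]), ([435, 351], 703, [0.091, -0.691, 0.05]), ([197, 352], 229, [
[... 4084 characters left out ...]
[0.886, 0.04, 0.114]), ([157, 236], 969, [0.317, -0.323, 0.05]), ([203, 234], 324, [0.459, -0.243, 0.01]), ([270, 234], 511, [0.658, -0.123, 0.005]), ([234, 251], 483, [0.577, -0.243, 0.004]), ([3, 251], 94, [-0.057, -0.654, 0.075]), ([270, 276], 821, [0.73, -0.269, 0.065]), ([27, 276], 677, [0.042, -0.654, 0.062]), ([211, 287], 389, [0.576, -0.413, 0.018]), ([295, 316], 576, [0.857, -0.377, 0.109]), ([142, 341], 405, [0.528, -0.64, 0.13]), ([163, 351], 1393, [0.57, -0.612, 0.132]), ([285, 336], 259, [0.864, -0.454, 0.095]), ([26, 365], 2191, [-0.326, -0.917, -0.75]), ([281, 344], 234, [0.871, -0.48, 0.11]), ([188, 361], 783, [0.662, -0.607, 0.13]), ([273, 360], 220, [0.874, -0.532, 0.113])]
```

```bash
python3 - <<'E'
from h import *
from scipy.optimize import brentq
s=dict(eef_pos=np.array([.6186,.1325,.1816]),ee_rot=np.array([3.141,0,3.0]))
s=arm.get_state();print(s['eef_pos'],s['t'])
for u,v in((169,200),(162.5,177.5),(150,157.5),(95,190),(105,160)):
    print((u,v),[(z,np.hypot(*(wplane(s,u,v,z)[:2]-[.601,.0128])).round(4)) for z in(.05,.058,.064,.07,.102)])
d=np.load('pics/w12.npy');im=cv2.imread('pics/w12.png')
for u,v in((110,175),(120,190),(135,200),(150,180),(80,150),(160,150)):
    o,r=wray(s,u,v);m=np.array(CM['wrist']['mount']);
    print((u,v),im[v,u],d[v,u],[ (o+r*(z-o[2])/r[2]).round(3).tolist() for z in(.05,)])
    # depth along optical axis
    from scipy.spatial.transform import Rotation as R
    ax=R.from_euler('xyz',s['ee_rot']).as_matrix()@m[:3,2]
    print('   z by depth',(o+r*d[v,u]/(r@ax)).round(4))
E
```

```text
[0.6182 0.1312 0.1816] 27.9
(169, 200) [(0.05, np.float64(0.0319)), (0.058, np.float64(0.0334)), (0.064, np.float64(0.0347)), (0.07, np.float64(0.0362)), (0.102, np.float64(0.0458))]
(162.5, 177.5) [(0.05, np.float64(0.0258)), (0.058, np.float64(0.029)), (0.064, np.float64(0.0314)), (0.07, np.float64(0.0338)), (0.102, np.float64(0.0465))]
(150, 157.5) [(0.05, np.float64(0.033)), (0.058, np.float64(0.0352)), (0.064, np.float64(0.0369)), (0.07, np.float64(0.0387)), (0.102, np.float64(0.0493))]
(95, 190) [(0.05, np.float64(0.0586)), (0.058, np.float64(0.0535)), (0.064, np.float64(0.0497)), (0.07, np.float64(0.046)), (0.102, np.float64(0.0278))]
(105, 160) [(0.05, np.float64(0.0511)), (0.058, np.float64(0.0482)), (0.064, np.float64(0.0462)), (0.07, np.float64(0.0444)), (0.102, np.float64(0.039))]
(110, 175) [203 203 199] 0.2707835 [[0.582, -0.022, 0.05]]
   z by depth [ 0.5802 -0.012   0.0668]
(120, 190) [205 203 201] 0.27334258 [[0.6, -0.014, 0.05]]
   z by depth [ 0.5967 -0.0037  0.0681]
(135, 200) [205 203 201] 0.2769944 [[0.613, 0.001, 0.05]]
   z by depth [0.6092 0.0099 0.0672]
(150, 180) [202 200 197] 0.27127057 [[0.595, 0.024, 0.05]]
   z by depth [0.592  0.031  0.0677]
(80, 150) [206 205 201] 0.22699493 [[0.549, -0.054, 0.05]]
   z by depth [ 0.5489 -0.0163  0.104 ]
(160, 150) [171 168 164] 0.23810518 [[0.567, 0.041, 0.05]]
   z by depth [0.564  0.0565 0.0936]
```

The depth in the bore reads a flat surface at z≈0.067 both before and after, so something visual (a slip pool) hides the floor and the 14 mm ring. The wrist force dropped from about -2 N to 0 at release with the TCP 48.5 mm above its table grasp height, so the support ring is down. The depth at which the next insert lands will confirm it.

Emit:
move_arm(rows="0 0 -10.5 0 0 0 0.024;0 0 -10.5 0 0 0 0.024;0 0 -10.5 0 0 0 0.024;0 0 -10.5 0 0 0 0.024;0 0 -10.5 0 0 0 0.024;0 0 -10.5 0 0 0 0.024;0 0 -10.5 0 0 0 0.024;0 0 -10.5 0 0 0 0.024")

```text
t: 28.9
eef_pos: [0.6184, 0.1298, 0.182]
ee_rot: [3.141, -0.0, -1.815]
force: [0.4, -0.3, -0.6]
width: 0.0239
gripper_force: 0.0
```

Emit:
move_arm(rows="0 0 -8.2 0 0 0 0.024;0 0 0 0.056 0 0 0.024;0 0 0 0.056 0 0 0.024;0 0 0 0.056 0 0 0.024;0 0 0 0.056 0 0 0.024;0 0 0 0.05 -0.04 0 0.024;0 0 0 0 -0.04 0 0.024;0 0 0 0 0 0 0.024")

```text
t: 29.9
eef_pos: [0.6693, -0.1509, 0.1808]
ee_rot: [3.141, -0.0, -1.68]
force: [-1.4, -0.3, -1.0]
width: 0.0239
gripper_force: 0.0
```

```bash
python3 - <<'E'
from h import *
plan([.6726,-.1508,.012],174)
E
```

```text
t29.90 pos [ 0.6693 -0.1509  0.1808] ya 173.76 tilt [-0.001  -0.0003] turn z -0.24 shift (after turn) [-0.0005 -0.0033  0.1688] q [ 0.0617  0.4113 -0.0334  0.0003 -1.1271 -0.1708]
```

Emit:
move_arm(rows="0 0 0 0 -0.003 0.05 0.024;0 0 0 0 0 0.05 0.024;0 0 0 0 0 0.04 0.024;0 0 0 0 0 0.017 0.024;0 0 0 0 0 0.01 0.024;0 0 0 0 0 0.0015 0.024;0 0 0 0 0 0 0.024;0 0 0 0 0 0 0.024")

```text
t: 30.9
eef_pos: [0.6721, -0.1485, 0.0148]
ee_rot: [-3.14, 0.0, -1.676]
force: [0.6, -0.1, -0.1]
width: 0.0241
gripper_force: 0.0
```

```bash
python3 - <<'E'
from h import *
plan([.6726,-.1508,.012],174);print(arm.get_state()['force'])
E
```

```text
t30.90 pos [ 0.6721 -0.1485  0.0148] ya 173.96 tilt [0.002 0.   ] turn z -0.04 shift (after turn) [ 0.0022 -0.0007  0.0028] q [ 0.065   0.5708 -0.1916  0.0001 -0.8064 -0.1704]
[ 0.5551 -0.1319 -0.1074]
```

Emit:
move_arm(rows="0 0 0 0.002 0 0.0025 0.024;0 0 0 0 0 0 0.024;0 0 0 0 0 0 0.004;0 0 0 0 0 0 0.004;0 0 0 0 0 0 0.004;0 0 0 0 0 0 0.004;0 0 0 0 0 0 0.004")

```text
t: 31.78
eef_pos: [0.6713, -0.1505, 0.0111]
ee_rot: [-3.141, 0.0, -1.676]
force: [1.1, 0.5, -0.2]
width: 0.0095
gripper_force: 35.0
```

Emit:
move_arm(rows="0 0 0 0 0 -0.02 0.004;0 0 0 0 0 -0.04 0.004;0 0 0 0 0 -0.05 0.004;0 0 0 0 0 -0.06 0.004;0 0 0 0 0 0 0.004;0 0 0 0 0 0 0.004")

```text
t: 32.52
eef_pos: [0.6708, -0.1504, 0.182]
ee_rot: [-3.141, 0.001, -1.677]
force: [-1.9, 0.9, -2.0]
width: 0.0095
gripper_force: 35.0
```

```bash
python3 - <<'E'
from h import *
plan([.6010,.0128,.135]);print(arm.get_state()['force'])
E
```

```text
t32.52 pos [ 0.6708 -0.1504  0.182 ] ya 173.94 tilt [0.001  0.0006] turn z 0.00 shift (after turn) [-0.1549  0.0866  0.047 ] q [ 0.062   0.4116 -0.0297 -0.0006 -1.1285 -0.1675]
[-1.8528  0.8554 -2.0185]
```

Emit:
move_arm(rows="0 0 0 -0.03 0.015 0 0.004;0 0 0 -0.045 0.025 0 0.004;0 0 0 -0.045 0.027 0 0.004;0 0 0 -0.035 0.02 0 0.004;0 0 0 0 0 0.03 0.004;0 0 0 0 0 0.01 0.004;0 0 0 0 0 0 0.004;0 0 0 0 0 0 0.004")

```text
t: 33.52
eef_pos: [0.6015, 0.0122, 0.1414]
ee_rot: [-3.141, -0.0, -1.677]
force: [0.8, -0.6, -1.0]
width: 0.0097
gripper_force: 35.0
```

```bash
python3 - <<'E'
from h import *
plan([.6002,.0125,.075]);print(arm.get_state()['force'])
E
```

```text
t33.52 pos [0.6015 0.0122 0.1414] ya 173.92 tilt [ 0.0003 -0.0003] turn z 0.00 shift (after turn) [-0.0001  0.0013  0.0664] q [ 0.345   0.3142 -0.28    0.0004 -0.9764 -0.4514]
[ 0.7543 -0.6449 -1.0251]
```

Rim contact, if any, would come at TCP 0.113; home would be at about 0.075.

Emit:
move_arm(rows="0 0 0 0 0.001 0.015 0.004;0 0 0 0 0 0.008 0.004;0 0 0 0 0 0.006 0.004;0 0 0 0 0 0.005 0.004;0 0 0 0 0 0.005 0.004;0 0 0 0 0 0 0.004")

```text
t: 34.28
eef_pos: [0.5998, 0.0129, 0.1016]
ee_rot: [3.141, -0.0, -1.676]
force: [-0.7, -0.4, -0.6]
width: 0.0095
gripper_force: 35.0
```

Emit:
move_arm(rows="0 0 0 0 0 0.01 0.004;0 0 0 0 0 0.008 0.004;0 0 0 0 0 0.003 0.004;0 0 0 0 0 0.002 0.004;0 0 0 0 0 0 0.004")

```text
t: 34.9
eef_pos: [0.6, 0.0129, 0.079]
ee_rot: [3.141, -0.0, -1.676]
force: [0.8, 0.7, -1.2]
width: 0.0094
gripper_force: 35.0
```

Emit:
move_arm(rows="0 0 0 0 0 0.0015 0.004;0 0 0 0 0 0.0015 0.004;0 0 0 0 0 0.0015 0.004;0 0 0 0 0 0 0.004;0 0 0 0 0 0 0.004")

```text
t: 35.52
eef_pos: [0.6, 0.0129, 0.075]
ee_rot: [-3.141, 0.0, -1.676]
force: [-2.8, 1.4, 5.5]
width: 0.0095
gripper_force: 35.0
```

Contact at TCP 0.075, exactly as expected, which confirms the support ring lies home below. Release.

Emit:
move_arm(rows="0 0 0 0 0 0 0.024;0 0 0 0 0 0 0.024;0 0 0 0 0 0 0.024;0 0 0 0 0 -0.02 0.024;0 0 0 0 0 -0.05 0.024;0 0 0 0 0 -0.05 0.024")

```text
t: 36.28
eef_pos: [0.5997, 0.0128, 0.1954]
ee_rot: [3.141, -0.001, -1.676]
force: [0.7, 0.6, 0.2]
width: 0.0242
gripper_force: 0.0
```

Emit:
move_arm(rows="0 0 0 -0.06 0 0 0.024;0 0 0 -0.06 0 0 0.024;0 0 9.6 0 0 0 0.024;0 0 9.6 0 0 0 0.024;0 0 9.6 0 0 0 0.024;0 0 9.6 0 0 0 0.024;0 0 9.6 0 0 0 0.024;0 0 0 0 0 0 0.024")

```text
t: 37.28
eef_pos: [0.6126, 0.1322, 0.1943]
ee_rot: [3.142, -0.0, -2.513]
force: [0.2, 0.1, -0.4]
width: 0.0241
gripper_force: 0.0
```

```bash
cat >> h.py <<'E'
def borechk(tag):
    for n in('top','scene'):
        d=np.load(f'pics/{n[0]}{tag}.npy');z=[];xy=[]
        u0,v0=proj(n,[.601,.0128,.08]).astype(int);P=[]
        for v in range(v0-35,v0+35):
            for u in range(u0-35,u0+35):
                q=pt(n,u,v,d[v,u])
                if np.hypot(q[0]-.601,q[1]-.0128)<.038 and .04<q[2]<.12:P.append(q)
        P=np.array(P)
        if len(P)<30: print(n,'hidden');continue
        A=np.c_[P[:,:2]-[.601,.0128],np.ones(len(P))];x=np.linalg.lstsq(A,P[:,2],rcond=None)[0]
        print(n,'bore surface z %.4f slope %.3f %.3f n %d'%(x[2],x[0],x[1],len(P)))
E
python3 - <<'E'
from h import *
save('top','t13');save('scene','s13');borechk(12);borechk(13)
C=find2('coa',13);find2('cla',13)
plan([*C[0],.012],C[1]+90)
E
```

```text
top bore surface z 0.0672 slope -0.013 -0.017 n 416
scene bore surface z 0.0666 slope -0.018 0.004 n 230
top bore surface z 0.0684 slope 0.003 0.002 n 423
scene bore surface z 0.0685 slope 0.015 0.000 n 231
coa top [ 0.5948 -0.2693] 75 bar 36
coa scene [ 0.5959 -0.2663] 73 bar 36
cla top [ 0.4649 -0.2672] 76 bar 61
cla scene [ 0.466  -0.2631] 70 bar 61
t37.38 pos [0.6126 0.1322 0.1944] ya 126.18 tilt [-0.0001 -0.0001] turn z 0.18 shift (after turn) [ 0.2491 -0.3134  0.1824] q [ 0.5236  0.3078 -0.1568 -0.     -1.1063 -1.4629]
```

Emit:
move_arm(rows="0 0 0 0.032 -0.04 0 0.024;0 0 0 0.036 -0.045 0 0.024;0 0 0 0.036 -0.045 0 0.024;0 0 0 0.036 -0.045 0 0.024;0 0 0 0.036 -0.045 0 0.024;0 0 0 0.036 -0.045 0 0.024;0 0 0 0.036 -0.048 0 0.024;0 0 0 0 0 0 0.024")

```text
t: 38.38
eef_pos: [0.5948, -0.2707, 0.1939]
ee_rot: [3.141, -0.001, -2.516]
force: [1.2, 0.7, 0.3]
width: 0.0243
gripper_force: 0.0
```

```bash
python3 - <<'E'
from h import *
plan([.5951,-.2678,.012],126)
for t in(9,12,13):
    im=cv2.imread(f'pics/s{t}.png');u,v=proj('scene',[.601,.0128,.07]).astype(int);print(im[v-8:v+9,u-10:u+11].reshape(-1,3).mean(0),im[v-8:v+9,u-10:u+11].std())
E
```

```text
t38.38 pos [ 0.5948 -0.2707  0.1939] ya 125.87 tilt [-0.0008 -0.0003] turn z -0.13 shift (after turn) [-0.002   0.0022  0.1819] q [-0.129   0.3507 -0.0953  0.0005 -1.1256 -0.816 ]
[243.6779 243.0028 238.9804] 22.31334716733454
[244.2017 243.4734 239.6611] 22.194887463682615
[217.8375 215.2353 208.8095] 26.927303887001894
```

Emit:
move_arm(rows="0 0 0 -0.002 0.002 0.05 0.024;0 0 0 0 0 0.05 0.024;0 0 0 0 0 0.04 0.024;0 0 0 0 0 0.025 0.024;0 0 0 0 0 0.01 0.024;0 0 0 0 0 0.005 0.024;0 0 0 0 0 0 0.024;0 0 0 0 0 0 0.024")

```text
t: 39.38
eef_pos: [0.5968, -0.2641, 0.0157]
ee_rot: [-3.14, 0.001, -2.514]
force: [0.5, 0.9, 0.2]
width: 0.024
gripper_force: 0.0
```

```bash
python3 - <<'E'
from h import *
plan([.5951,-.2678,.012],126)
E
```

```text
t39.38 pos [ 0.5968 -0.2641  0.0157] ya 125.98 tilt [ 0.0019 -0.0003] turn z -0.02 shift (after turn) [ 0.0036 -0.002   0.0037] q [-0.1182  0.5246 -0.2791  0.0002 -0.7653 -0.8248]
```

Emit:
move_arm(rows="0 0 0 0.003 -0.0015 0.0035 0.024;0 0 0 0 0 0 0.024;0 0 0 0 0 0 0.004;0 0 0 0 0 0 0.004;0 0 0 0 0 0 0.004;0 0 0 0 0 0 0.004;0 0 0 0 0 0 0.004")

```text
t: 40.25
eef_pos: [0.5946, -0.267, 0.011]
ee_rot: [-3.142, -0.0, -2.514]
force: [-0.1, -0.0, 0.7]
width: 0.0098
gripper_force: 35.0
```

Emit:
move_arm(rows="0 0 0 0 0 -0.02 0.004;0 0 0 0 0 -0.04 0.004;0 0 0 0 0 -0.05 0.004;0 0 0 0 0 -0.06 0.004;0 0 0 0 0 0 0.004;0 0 0 0 0 0 0.004")

```text
t: 41.0
eef_pos: [0.5941, -0.2666, 0.1806]
ee_rot: [3.141, 0.0, -2.514]
force: [-0.5, -0.4, -1.5]
width: 0.0094
gripper_force: 35.0
```

```bash
python3 - <<'E'
from h import *
plan([.6002,.0128,.135]);print(arm.get_state()['force'])
E
```

```text
t41.00 pos [ 0.5941 -0.2666  0.1806] ya 125.94 tilt [-0.0001  0.0007] turn z 0.00 shift (after turn) [-0.1689  0.2226  0.0456] q [-0.1233  0.3567 -0.1176 -0.0008 -1.0967 -0.82  ]
[-0.4763 -0.3523 -1.5026]
```

Emit:
move_arm(rows="0 0 0 -0.02 0.027 0 0.004;0 0 0 -0.034 0.045 0 0.004;0 0 0 -0.034 0.045 0 0.004;0 0 0 -0.034 0.045 0 0.004;0 0 0 -0.03 0.038 0 0.004;0 0 0 -0.017 0.0226 0.02 0.004;0 0 0 0 0 0.015 0.004;0 0 0 0 0 0 0.004")

```text
t: 42.0
eef_pos: [0.599, 0.0118, 0.1433]
ee_rot: [3.14, -0.005, -2.514]
force: [0.3, 0.2, -0.2]
width: 0.0092
gripper_force: 35.0
```

```bash
python3 - <<'E'
from h import *
plan([.6000,.0128,.085]);print(arm.get_state()['force'])
E
```

```text
t42.00 pos [0.599  0.0118 0.1433] ya 125.95 tilt [-0.0051 -0.0014] turn z 0.00 shift (after turn) [-0.0014  0.0002  0.0583] q [ 0.3454  0.3116 -0.2786 -0.0004 -0.9859 -1.2884]
[ 0.312   0.1746 -0.2038]
```

Emit:
move_arm(rows="0 0 0 -0.001 0 0.015 0.004;0 0 0 0 0 0.009 0.004;0 0 0 0 0 0.006 0.004;0 0 0 0 0 0.005 0.004;0 0 0 0 0 0.005 0.004;0 0 0 0 0 0 0.004")

```text
t: 42.75
eef_pos: [0.6012, 0.013, 0.1057]
ee_rot: [3.141, -0.0, -2.514]
force: [-1.3, 0.3, -1.6]
width: 0.009
gripper_force: 35.0
```

Emit:
move_arm(rows="0 0 0 0 0 0.007 0.004;0 0 0 0 0 0.004 0.004;0 0 0 0 0 0.002 0.004;0 0 0 0 0 0 0.004;0 0 0 0 0 0 0.004")

```text
t: 43.38
eef_pos: [0.6013, 0.013, 0.0929]
ee_rot: [3.141, -0.0, -2.514]
force: [-2.8, -0.1, -2.8]
width: 0.0093
gripper_force: 35.0
```

Emit:
move_arm(rows="0 0 0 0.001 0.0006 0.002 0.004;0 0 0 0 0 0.002 0.004;0 0 0 0 0 0.002 0.004;0 0 0 0 0 0.002 0.004;0 0 0 0 0 0 0.004;0 0 0 0 0 0 0.004")

```text
t: 44.12
eef_pos: [0.6005, 0.013, 0.0851]
ee_rot: [-3.141, 0.0, -2.514]
force: [0.4, -0.2, -1.3]
width: 0.0093
gripper_force: 35.0
```

Emit:
move_arm(rows="0 0 0 0 0 0.0015 0.004;0 0 0 0 0 0 0.004;0 0 0 0 0 0 0.004")

```text
t: 44.5
eef_pos: [0.6005, 0.013, 0.0849]
ee_rot: [-3.141, 0.001, -2.514]
force: [-5.5, 1.3, 11.0]
width: 0.0091
gripper_force: 35.0
```

Emit:
move_arm(rows="0 0 0 0 0 -0.0005 0.024;0 0 0 0 0 0 0.024;0 0 0 0 0 0 0.024;0 0 0 0 0 -0.02 0.024;0 0 0 0 0 -0.05 0.024;0 0 0 0 0 -0.045 0.024;0 0 0 -0.035 0.048 0 0.024;0 0 0 -0.035 0.048 0 0.024")

```text
t: 45.5
eef_pos: [0.6006, 0.1326, 0.1996]
ee_rot: [3.141, 0.001, -2.516]
force: [1.2, -0.2, -0.9]
width: 0.0237
gripper_force: 0.0
```

Emit:
move_arm(rows="0 0 -8.5 0 0 0 0.024;0 0 -8.5 0 0 0 0.024;0 0 -8 0 0 0 0.024;0 0 0 0 0 0 0.024")

```text
t: 46.0
eef_pos: [0.6004, 0.1318, 0.1985]
ee_rot: [3.141, -0.001, -2.079]
force: [-0.0, 0.4, -0.3]
width: 0.0238
gripper_force: 0.0
```

```bash
python3 - <<'E'
from h import *
save('top','t14');save('scene','s14');borechk(13);borechk(14)
C=find2('cla',14)
plan([*C[0],.012],C[1]+90)
im=cv2.imread('pics/s14.png');u,v=proj('scene',[.601,.0128,.08]).astype(int);print(im[v-8:v+9,u-10:u+11].reshape(-1,3).mean(0))
E
```

```text
top bore surface z 0.0684 slope 0.003 0.002 n 423
scene bore surface z 0.0685 slope 0.015 0.000 n 231
top bore surface z 0.0785 slope 0.018 0.005 n 422
scene bore surface z 0.0785 slope -0.001 -0.003 n 259
cla top [ 0.4649 -0.2672] 76 bar 61
cla scene [ 0.466  -0.2632] 70 bar 61
t46.10 pos [0.6005 0.1317 0.1987] ya 150.76 tilt [-0.0006 -0.0002] turn z -0.24 shift (after turn) [ 0.4126 -0.0743  0.1867] q [ 0.5331  0.2858 -0.1777 -0.0001 -1.1079 -1.0434]
[172.3529 166.9188 163.2521]
```

Emit:
move_arm(rows="0 0 0 0.05 -0.009 0 0.024;0 0 0 0.052 -0.0095 0 0.024;0 0 0 0.052 -0.0095 0 0.024;0 0 0 0.052 -0.0095 0 0.024;0 0 0 0.052 -0.0095 0 0.024;0 0 0 0.052 -0.009 0 0.024;0 0 0 0.052 -0.009 0 0.024;0 0 0 0.05 -0.009 0 0.024")

```text
t: 47.1
eef_pos: [0.4645, -0.2659, 0.1992]
ee_rot: [-3.141, 0.0, -2.081]
force: [0.9, 0.3, 0.1]
width: 0.024
gripper_force: 0.0
```

Emit:
move_arm(rows="0 0 0 0 0 0.04 0.024;0 0 0 0 0 0.04 0.024;0 0 0 0 0 0 0.024;0 0 0 0 0 0 0.024")

```text
t: 47.6
eef_pos: [0.4662, -0.2646, 0.1204]
ee_rot: [-3.14, -0.0, -2.078]
force: [-0.4, 0.4, 0.4]
width: 0.0237
gripper_force: 0.0
```

```bash
python3 - <<'E'
from h import *
plan([.465,-.265,.012],151)
E
```

```text
t47.60 pos [ 0.4662 -0.2646  0.1204] ya 150.93 tilt [ 0.001  -0.0008] turn z -0.07 shift (after turn) [0.0009 0.0008 0.1084] q [-0.1499  0.2365 -0.4486  0.0008 -0.8845 -0.3579]
```

Emit:
move_arm(rows="0 0 0 0.001 0.001 0.04 0.02;0 0 0 0 0 0.035 0.02;0 0 0 0 0 0.015 0.02;0 0 0 0 0 0.008 0.02;0 0 0 0 0 0.005 0.02;0 0 0 0 0 0 0.02;0 0 0 0 0 0 0.02")

```text
t: 48.48
eef_pos: [0.4644, -0.2649, 0.0167]
ee_rot: [-3.14, 0.0, -2.078]
force: [-0.4, -0.1, -0.1]
width: 0.0198
gripper_force: 0.0
```

```bash
python3 - <<'E'
from h import *
plan([.465,-.265,.012],151);print(arm.get_state()['force'])
E
```

```text
t48.48 pos [ 0.4644 -0.2649  0.0167] ya 150.96 tilt [ 0.0012 -0.0003] turn z -0.04 shift (after turn) [-0.0002 -0.0006  0.0047] q [-0.1513  0.3766 -0.5529  0.0002 -0.6401 -0.3557]
[-0.4158 -0.0608 -0.144 ]
```

Emit:
move_arm(rows="0 0 0 0 0 0.004 0.02;0 0 0 0 0 0 0.02;0 0 0 0 0 0 0.004;0 0 0 0 0 0 0.004;0 0 0 0 0 0 0.004;0 0 0 0 0 0 0.004;0 0 0 0 0 0 0.004")

```text
t: 49.35
eef_pos: [0.4641, -0.2648, 0.0121]
ee_rot: [-3.141, 0.0, -2.078]
force: [1.3, -1.3, 0.5]
width: 0.0092
gripper_force: 35.0
```

Emit:
move_arm(rows="0 0 0 0 0 -0.02 0.004;0 0 0 0 0 -0.04 0.004;0 0 0 0 0 -0.05 0.004;0 0 0 0 0 -0.06 0.004;0 0 0 0 0 0 0.004;0 0 0 0 0 0 0.004")

```text
t: 50.1
eef_pos: [0.4631, -0.2643, 0.1814]
ee_rot: [3.141, 0.0, -2.078]
force: [-0.5, -0.0, -4.4]
width: 0.0095
gripper_force: 35.0
```

```bash
python3 - <<'E'
from h import *
plan([.6002,.0128,.135]);print(arm.get_state()['force'])
E
```

```text
t50.10 pos [ 0.4631 -0.2643  0.1814] ya 150.93 tilt [-0.0007  0.0009] turn z 0.00 shift (after turn) [-0.3088  0.0148  0.0464] q [-0.1513  0.1695 -0.3751 -0.0009 -1.0269 -0.3557]
[-0.5466 -0.0112 -4.4179]
```

Emit:
move_arm(rows="0 0 0 -0.03 0.001 0 0.004;0 0 0 -0.05 0.0025 0 0.004;0 0 0 -0.055 0.003 0 0.004;0 0 0 -0.055 0.003 0 0.004;0 0 0 -0.055 0.003 0 0.004;0 0 0 -0.04 0.0015 0 0.004;0 0 0 -0.0238 0.001 0.015 0.004;0 0 0 0 0 0.015 0.004")

```text
t: 51.1
eef_pos: [0.6, 0.0135, 0.1489]
ee_rot: [3.139, -0.002, -2.076]
force: [-0.8, -0.6, -1.3]
width: 0.0092
gripper_force: 35.0
```

Emit:
move_arm(rows="0 0 0 0 0 0.005 0.004;0 0 0 0 0 0 0.004;0 0 0 0 0 0 0.004")

```text
t: 51.48
eef_pos: [0.6008, 0.0118, 0.1476]
ee_rot: [-3.141, 0.0, -2.079]
force: [-0.8, -0.4, -2.1]
width: 0.0094
gripper_force: 35.0
```

```bash
python3 - <<'E'
from h import *
plan([.6003,.0128,.096]);print(arm.get_state()['force'])
E
```

```text
t51.48 pos [0.6008 0.0118 0.1476] ya 150.90 tilt [0.0007 0.0001] turn z 0.00 shift (after turn) [-0.0006  0.0009  0.0516] q [ 0.3446  0.307  -0.2746  0.0002 -0.9884 -0.8525]
[-0.7921 -0.4357 -2.0635]
```

Emit:
move_arm(rows="0 0 0 -0.0005 0.001 0.015 0.004;0 0 0 0 0 0.012 0.004;0 0 0 0 0 0.007 0.004;0 0 0 0 0 0.005 0.004;0 0 0 0 0 0.004 0.004;0 0 0 0 0 0.003 0.004;0 0 0 0 0 0 0.004;0 0 0 0 0 0 0.004")

```text
t: 52.48
eef_pos: [0.6002, 0.0135, 0.1012]
ee_rot: [-3.141, 0.0, -2.078]
force: [-0.4, -0.9, -2.5]
width: 0.0095
gripper_force: 35.0
```

Emit:
move_arm(rows="0 0 0 0 0 0.002 0.004;0 0 0 0 0 0.002 0.004;0 0 0 0 0 0.0015 0.004;0 0 0 0 0 0.001 0.004;0 0 0 0 0 0 0.004;0 0 0 0 0 0 0.004")

```text
t: 53.22
eef_pos: [0.6001, 0.0134, 0.096]
ee_rot: [-3.141, 0.0, -2.077]
force: [-4.4, 1.0, 11.5]
width: 0.0093
gripper_force: 35.0
```

Home at 0.096 with contact. I'll release, withdraw well clear and check.

Emit:
move_arm(rows="0 0 0 0 0 -0.0005 0.02;0 0 0 0 0 0 0.02;0 0 0 0 0 0 0.02;0 0 0 0 0 0 0.02;0 0 0 0 0 -0.02 0.02;0 0 0 0 0 -0.05 0.02;0 0 0 0 0 -0.05 0.02")

```text
t: 54.1
eef_pos: [0.5998, 0.0133, 0.216]
ee_rot: [3.141, -0.001, -2.078]
force: [1.2, -0.5, -0.5]
width: 0.0203
gripper_force: 0.0
```

Emit:
move_arm(rows="0 0 0 -0.04 0.04 -0.03 0.02;0 0 0 -0.04 0.04 0 0.02;0 0 0 -0.04 0.04 0 0.02;0 0 0 0 0 0 0.02;0 0 0 0 0 0 0.02")

```text
t: 54.72
eef_pos: [0.5537, 0.1755, 0.2442]
ee_rot: [3.142, -0.0, -2.077]
force: [0.1, -0.6, -0.1]
width: 0.0198
gripper_force: 0.0
```

```bash
python3 - <<'E'
from h import *
plan([.6,.1,.2]);T,dT=save('top','t15');S,_=save('scene','s15');borechk(15)
R=lambda n,P,h,f,im:(lambda c:cv2.resize(im[c[1]-h:c[1]+h,c[0]-h:c[0]+h],(f,f),interpolation=cv2.INTER_CUBIC))(proj(n,P).astype(int))
cv2.imwrite('pics/fin.png',cv2.hconcat([R('top',[.6,.013,.1],30,400,T),R('scene',[.6,.1,.08],60,400,S)]))
E
```

```text
t54.73 pos [0.5537 0.1755 0.2442] ya 151.01 tilt [-0.0002 -0.0003] turn z 0.00 shift (after turn) [ 0.0436 -0.0771  0.0442] q [ 0.6435  0.1987 -0.1868  0.0001 -1.1856 -1.1494]
top bore surface z 0.0834 slope 0.019 -0.018 n 436
scene bore surface z 0.0862 slope 0.026 -0.180 n 251
```

View pics/fin.png

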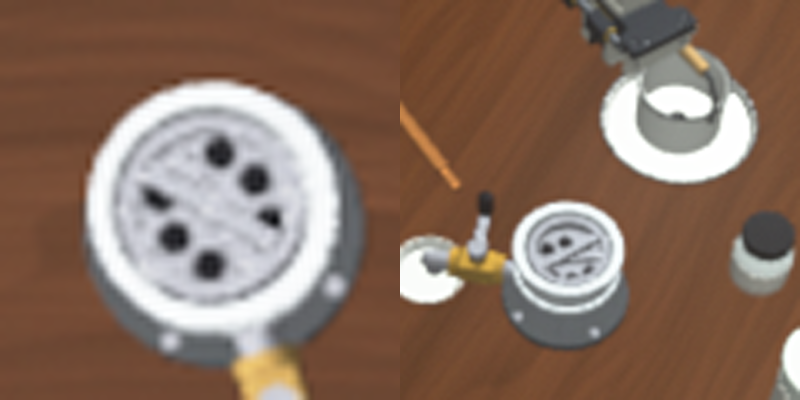

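The final picture shows the clamp ring flat over the coarse screen in the bore (left, centre (212,208)). The lever lies across the pipe, and the canister is upright on the tray (right, (690,110)).

```bash
python3 -c "
from station import arm
print(arm.job_done())"
```

```text
the job is handed in; nothing more can be done
None
```

I handed the job in at about 55 s: tap shut, canister upright on the drip tray, and support ring, medium screen, coarse screen and clamp ring stacked home in the bore (only two screens were out); I shifted the support ring aside first for gripper clearance, and no verdict came back.

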